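# Adjust the balance and tidy the weighing place

### The job

Make the weighing place ready for the next class: with the plastic tuning tool, gently turn the three slotted adjuster screws on the balance until each slot lines up with its index marks, then hang the tool back upright in its stand, fully down. Lay every spatula on the bench flat in a lane of the tray, one to a lane, blade in the broad end. Touch the balance with nothing but the tool, and leave the other things where they are.

Things in the scene. Friction and masses are not known exactly. Their poses are not given: they have to be found in the camera images.
- balance: white balance, fixed, 180 (x) x 170 (y) mm. Origin: centre of its underside; front (-x) faces the robot. Front deck 45 mm high with three slotted brass screws at x = -55, y = +52 (left), 0 and -52; behind, from x = -15 to 90, a housing 75 mm high with a pan (top at 85). Black index marks before and behind each screw lie on the line through its centre along the balance's x axis.
- trim_left (a joint): left adjuster screw (balance's +y side), a slotted brass trimmer: angle in rad about the vertical, positive anticlockwise from above. 0: the slot lies in line with the two index marks (along the balance's x axis), as it must be set. Stops at -1.6 and +1.6; it has light friction (about 0.012 N m) and stays where it is left.
- trim_mid (a joint): middle adjuster screw, same as the left one.
- trim_right (a joint): right adjuster screw (balance's -y side), same as the left one.
- trim_left_slot (a point): centre of the left screw's top face, 53 mm above the bench. Screw 21 mm across; the slot, along this point's x axis, is 4 mm wide, 5 mm deep, open at both ends, 20 mm long.
- trim_mid_slot (a point): the same point on the middle screw.
- trim_right_slot (a point): the same point on the right screw.
- stand: fixed wooden block 60 x 60 x 45 mm with a vertical square through hole, 16 mm wide with a small chamfer, in the middle of its top; holds the tuning tool. Origin: centre of its underside.
- tuner: plastic tuning tool, 30 g, upright in the stand. Origin: middle of the blade's lower edge; z runs up the shaft; x lies along the blade's width. From below: flat blade 12 wide, 2.2 thick, 6 long; round shaft 10 dia up to 36; round collar 30 dia from 36 to 40, which rests on the stand's top (origin then 9 mm above the bench); square handle 20 x 20 from 40 to 100, its sides along the tool's x and y.
- tray: fixed white tray, 156 (x) x 196 (y) mm, floor 4 thick, grey blocks and end walls 16 high in all. Origin: centre of its underside. Four lanes along its x axis at y = -66, -22, +22 and +66, each 140 long inside. At the +x end (x 26 to 70) a lane is 26 mm wide, for a blade; at the -x end (x -70 to -40) it is 18 mm wide, for a handle only; the middle (x -40 to 26) has no blocks: room for fingers.
- spatula1: flat steel spatula, loose, 40 g, 130 mm long, lying on the bench (may be absent). Origin: middle of its length, on the underside, about its centre of mass; x points to the blade. Handle 12 wide, 6 thick, x -65 to 20; blade 20 wide, 4 thick, x 20 to 65.
- spatula1_tip (a point): end of the blade of spatula1, on its centre line, at x = 65 mm
- spatula2: flat steel spatula, loose, 40 g, 130 mm long, lying on the bench (may be absent). Origin: middle of its length, on the underside, about its centre of mass; x points to the blade. Handle 12 wide, 6 thick, x -65 to 20; blade 20 wide, 4 thick, x 20 to 65.
- spatula2_tip (a point): end of the blade of spatula2, on its centre line, at x = 65 mm
- spatula3: flat steel spatula, loose, 40 g, 130 mm long, lying on the bench (may be absent). Origin: middle of its length, on the underside, about its centre of mass; x points to the blade. Handle 12 wide, 6 thick, x -65 to 20; blade 20 wide, 4 thick, x 20 to 65.
- spatula3_tip (a point): end of the blade of spatula3, on its centre line, at x = 65 mm
- spatula4: flat steel spatula, loose, 40 g, 130 mm long, lying on the bench (may be absent). Origin: middle of its length, on the underside, about its centre of mass; x points to the blade. Handle 12 wide, 6 thick, x -65 to 20; blade 20 wide, 4 thick, x 20 to 65.
- spatula4_tip (a point): end of the blade of spatula4, on its centre line, at x = 65 mm
- jar: bystander, loose: a capped jar 52 wide, 75 tall mm; origin: centre of its underside. Leave it alone.
- beaker: bystander, loose: an open glass 60 wide, 70 tall mm; origin: centre of its underside. Leave it alone.
- stopper: bystander, loose: a rubber stopper 38 wide, 28 tall mm; origin: centre of its underside. Leave it alone.
- weight: bystander, loose: a brass weight 36 wide, 47 tall mm; origin: centre of its underside. Leave it alone.
Not all that is in view belongs to the job. What is shaped like the spatula4 but green or yellow is not meant.

How it is judged:
On the way, in this order (a step that is already met when the one before it is completed fails the run):
1. one adjuster screw is in line with its marks (within 0.16 rad), with the tool's blade at it (((value of joint trim_left between -0.16 and 0.16 rad and distance between tuner and trim_left_slot below 0.012 m) or (value of joint trim_mid between -0.16 and 0.16 rad and distance between tuner and trim_mid_slot below 0.012 m) or (value of joint trim_right between -0.16 and 0.16 rad and distance between tuner and trim_right_slot below 0.012 m))), for 0.2 s.
2. two of the screws are in line with their marks, with the tool's blade at one of them (((value of joint trim_left between -0.16 and 0.16 rad and value of joint trim_mid between -0.16 and 0.16 rad and (distance between tuner and trim_left_slot below 0.012 m or distance between tuner and trim_mid_slot below 0.012 m)) or (value of joint trim_left between -0.16 and 0.16 rad and value of joint trim_right between -0.16 and 0.16 rad and (distance between tuner and trim_left_slot below 0.012 m or distance between tuner and trim_right_slot below 0.012 m)) or (value of joint trim_mid between -0.16 and 0.16 rad and value of joint trim_right between -0.16 and 0.16 rad and (distance between tuner and trim_mid_slot below 0.012 m or distance between tuner and trim_right_slot below 0.012 m)))), for 0.2 s.
3. all three screws are in line with their marks, with the tool's blade at one of them (value of joint trim_left between -0.16 and 0.16 rad and value of joint trim_mid between -0.16 and 0.16 rad and value of joint trim_right between -0.16 and 0.16 rad and (distance between tuner and trim_left_slot below 0.012 m or distance between tuner and trim_mid_slot below 0.012 m or distance between tuner and trim_right_slot below 0.012 m)), for 0.2 s.
At the end, for the whole second after the job is handed in: All three screws within 0.16 rad of their marks; tool upright in the stand (0.1 rad, 6 mm off centre, at most 3 mm short of fully down); every spatula present at rest, flat on the tray floor, within 9 mm of a lane's middle line and 12 mm of the tray's middle lengthwise, blade to the broad (+x) end (value of joint trim_left between -0.16 and 0.16 rad and value of joint trim_mid between -0.16 and 0.16 rad and value of joint trim_right between -0.16 and 0.16 rad and horizontal distance between tuner and stand below 0.006 m and z of tuner in the frame of stand below 0.012 m and angle between tuner's own z axis and vertical below 0.1 rad and z of spatula1 in the frame of tray between 0 and 0.0065 m and x of spatula1 in the frame of tray between -0.012 and 0.012 m and x of each of spatula1_tip, spatula2_tip, spatula3_tip, spatula4_tip in the frame of tray above 0.05 m and angle between each of spatula1, spatula2, spatula3, spatula4's own z axis and vertical below 0.07 rad and linear speed of each of spatula1, spatula2, spatula3, spatula4 below 0.03 m/s and (y of spatula1 in the frame of tray between -0.075 and -0.057 m or y of spatula1 in the frame of tray between -0.031 and -0.013 m or y of spatula1 in the frame of tray between 0.013 and 0.031 m or y of spatula1 in the frame of tray between 0.057 and 0.075 m) and z of spatula2 in the frame of tray between 0 and 0.0065 m and x of spatula2 in the frame of tray between -0.012 and 0.012 m and (y of spatula2 in the frame of tray between -0.075 and -0.057 m or y of spatula2 in the frame of tray between -0.031 and -0.013 m or y of spatula2 in the frame of tray between 0.013 and 0.031 m or y of spatula2 in the frame of tray between 0.057 and 0.075 m) and z of spatula3 in the frame of tray between 0 and 0.0065 m and x of spatula3 in the frame of tray between -0.012 and 0.012 m and (y of spatula3 in the frame of tray between -0.075 and -0.057 m or y of spatula3 in the frame of tray between -0.031 and -0.013 m or y of spatula3 in the frame of tray between 0.013 and 0.031 m or y of spatula3 in the frame of tray between 0.057 and 0.075 m) and z of spatula4 in the frame of tray between 0 and 0.0065 m and x of spatula4 in the frame of tray between -0.012 and 0.012 m and (y of spatula4 in the frame of tray between -0.075 and -0.057 m or y of spatula4 in the frame of tray between -0.031 and -0.013 m or y of spatula4 in the frame of tray between 0.013 and 0.031 m or y of spatula4 in the frame of tray between 0.057 and 0.075 m)); the robot touches nothing.
It fails at once if the gripper or arm presses on the balance or its screws (contact force between any of the fingers, the arm and balance above 2 N).
It fails at once if the tool is pressed on the balance with more than 25 N (contact force between tuner and balance above 25 N).
It fails at once if a bystander (jar, beaker, stopper, weight) is moved more than 40 mm or knocked over (distance of any of jar, beaker, stopper, weight from where it was at the start of the episode above 0.04 m or angle between any of jar, beaker, stopper, weight's own z axis and vertical above 0.6 rad).
Of spatula1, spatula2, spatula3, spatula4 only 2 to 4 are there at a start; the rules pass over those that are not, and their reading is None.
At some moment in a run one of spatula1, spatula2, spatula3, spatula4 may be knocked a few centimetres aside while the robot is not near it.
It also fails if it takes over 210 s, if anything falls off the work surface, if the arm or the gripper's body presses on something with over 40 N, if the wrist force passes 120 N, or if a joint passes its speed limit or range.

### The arm

A 7-joint arm with a two-finger parallel gripper is mounted at the origin on the work surface. World frame = base frame: x ahead of the robot, y to its left, z up, the work surface at z = 0. Lengths are in m, angles in rad, forces in N, time in s.
With the tool pointing down it reaches from about 0.375 to 0.925 m from the base axis. Payload 3.1 kg.
Tool frame: the origin (TCP) lies between the finger pads; the fingertips stand 19 mm ahead of it and the grasp point (between the pads) is the TCP; z points along the fingers, y is the direction in which the jaws open and shut (so a half turn about z gives the same grasp; the last joint's range is limited). The gripper opens to 85 mm and grips with 20 to 120 N. Pads are 22 mm wide; open, the fingers measure 114 mm over their backs; the gripper's body (76 mm by 85 mm) begins 54 mm behind the grasp point. The pads swing forward as they close: fully open they stand 13 mm farther back than shut.
Start: joints at [1.026, 0.383, 0.044, 1.598, -0.018, 1.161, -0.05], TCP at [0.281, -0.586, 0.25] pointing down, gripper open.
Joint ranges: [-2.61, 2.61], [-0.41, 2.15], [-1.48, 1.57], [0, 2.5], [-1.57, 4.71], [0.05, 1.97], [-2.85, 2.85]. Speed limits (rad/s): [2.79, 2.79, 3.14, 3.14, 3.14, 3.14, 3.14].

### API

Orientations are given as a unit quaternion [x, y, z, w].
In Python, from bench import move_ptp, movel, move_j, move_gripper, pause, inverse_kinematics, read_camera, camera_params, MotionError, sign_off, look_for, tip_of, read_time_s, read_qpos, read_joint_vel, read_effort, read_eef_pos, read_tcp_rot, read_ft_force, read_ft_torque, read_finger_gap gives the robot as it stands. Calls block until the motion is done:
- move_ptp(position, orientation): joint-space move of the TCP to a pose.
- movel(position, orientation=None, speed=0.15): straight line of the TCP; orientation=None keeps the orientation; speed is the mean speed in m/s.
- move_j(angles): joint-space move.
- move_gripper(opening, effort=None): finger opening in m; effort is the grip in N (None keeps the last); returns when the fingers have stopped.
- pause(seconds).
- inverse_kinematics(position, orientation): joint angles nearest the present ones, or None.
- read_camera(name): name is "scene" or "top" or "wrist"; returns the picture (480x640x3 uint8, red, green, blue); there is no depth.
- camera_params(name): a dict with "K" (3x3 intrinsics, pixels), "dist_coeffs" ([k1, k2, p1, p2, k3] as OpenCV has them; the pictures are not rectified), "camera_from_world" (4x4, takes a point from world to camera coordinates). Camera axes: x right, y down, z forward; pixel columns grow to the right and rows downward; lengths in m; the calibration is good to about 2 mm. A picture is of the moment at which its call begins: read the wrist's pose just before it. camera_params takes no time and is no camera call; for the wrist camera it gives the pose at the moment of the call.
A pose or a line that the arm cannot do raises MotionError and nothing moves.
- sign_off(): hands the job in, once; it reports no verdict.
Trained networks look in the newest picture that a camera, given by its name, has taken for a name from the list of things; names that differ only in an ending like _2 or _b are one class to them, and where a whole thing is asked for, a point or a joint stands for the part that bears it (a point fixed in the world has none). Each returns a list of dicts, best first, with "confidence" (0 to 1); they miss things now and then, are a little off and sometimes report something else, mostly with a low value. They report only what shows in the picture. A call takes as long as a camera call. They do not tell look-alikes from the thing itself.
- look_for(camera, name): "at" ([column, row] in pixels, amid what is visible of it).
- tip_of(camera, name): "at" ([column, row] in pixels: a listed point, or the origin of a listed thing).
Readings, each from a call of its own:
- read_time_s(): time.
- read_qpos(): joint angles.
- read_joint_vel(): joint speeds.
- read_effort(): joint torques, N m.
- read_eef_pos(): TCP position.
- read_tcp_rot(): TCP orientation.
- read_ft_force(): force on the tool from outside, world axes, zero at the start.
- read_ft_torque(): the same for the moment, N m.
- read_finger_gap(): finger opening in m.
Only numpy, scipy, OpenCV 4.12 (cv2) and the standard library are available. Lean on these libraries where they do the work, as an engineer would, in place of code of your own. Each camera call takes 0.05 s, during which the arm holds its last target.

## Working session

There is one attempt and no reset: what is moved stays moved. The work goes in short steps, each a Python script; the robot and the scene stay as the last script left them, time stands still between calls to the robot, and variables do not carry over. Pictures are saved under pics/ and viewed, and the job is handed in when it is done.

```bash
ls; mkdir -p pics
python3 - <<'E'
from bench import *
import cv2
print(read_time_s(), read_eef_pos(), read_tcp_rot(), read_finger_gap())
for n in ["scene","top","wrist"]:
    im=read_camera(n); cv2.imwrite(f"pics/{n}0.png",im[:,:,::-1])
    p=camera_params(n); print(n,p)
E
```

```text
pics
0.0 [ 0.28046565 -0.58537879  0.24889139] [ 9.75139897e-01  2.21586240e-01 -3.63739797e-04 -1.25982536e-03] 0.08521625422541143
scene {'K': array([[577.24515835,   0.        , 323.07798218],
       [  0.        , 577.24515835, 245.76409476],
       [  0.        ,   0.        ,   1.        ]]), 'dist_coeffs': array([-0.14529947,  0.        ,  0.        ,  0.        ,  0.        ]), 'camera_from_world': array([[ 0.76955609,  0.6385584 , -0.0051578 , -0.40009964],
       [ 0.35878482, -0.43904148, -0.82372085, -0.09566093],
       [-0.52825835,  0.63204885, -0.5669721 ,  1.38383672],
       [ 0.        ,  0.        ,  0.        ,  1.        ]])}
top {'K': array([[470.71185361,   0.        , 314.37461767],
       [  0.        , 470.71185361, 238.95470017],
       [  0.        ,   0.        ,   1.        ]]), 'dist_coeffs': array([-0.09061745,  0.        ,  0.        ,  0.        ,  0.        ]), 'camera_from_world': array([[ 0.00566442, -0.99997569, -0.00406534,  0.03768956],
       [-0.9962132 , -0.00529029, -0.08678296,  0.48602295],
       [ 0.08675934,  0.00454152, -0.99621895,  0.94852734],
       [ 0.        ,  0.        ,  0.        ,  1.        ]])}
wrist {'K': array([[335.65570901,   0.        , 325.9426371 ],
       [  0.        , 335.65570901, 231.80185277],
       [  0.        ,   0.        ,   1.        ]]), 'dist_coeffs': array([-0.03737014,  0.        ,  0.        ,  0.        ,  0.        ]), 'camera_from_world': array([[ 4.31476477e-01, -9.02123990e-01, -5.96274705e-04,
        -6.50188257e-01],
       [-8.71297554e-01, -4.16903643e-01,  2.58905244e-01,
        -3.20140962e-02],
       [-2.33813221e-01, -1.11191990e-01, -9.65902541e-01,
         3.77226790e-01],
       [ 0.00000000e+00,  0.00000000e+00,  0.00000000e+00,
         1.00000000e+00]])}
```

View pics/top0.png

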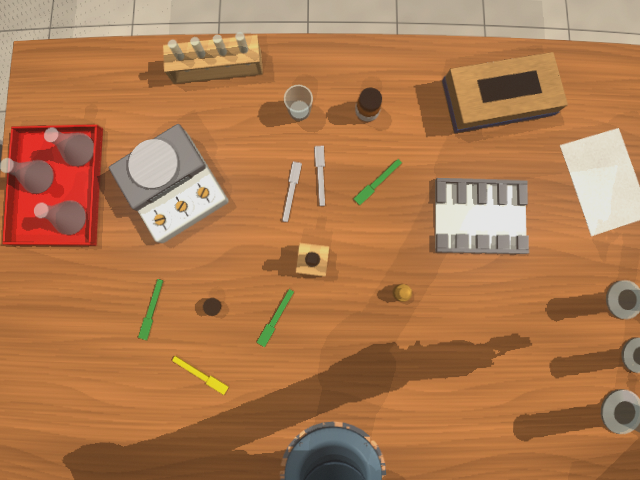

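View pics/scene0.png

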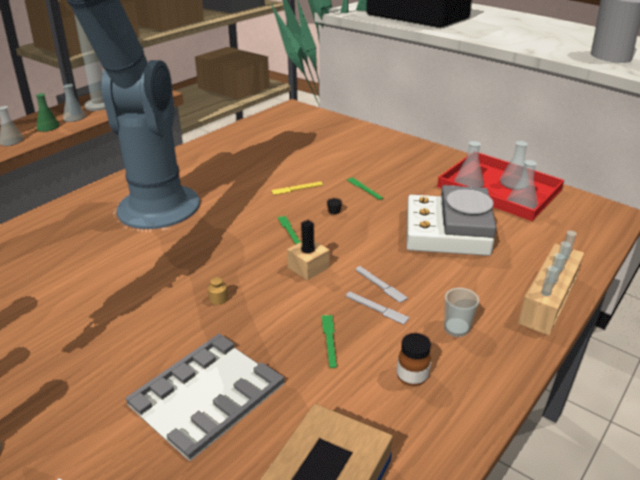

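View pics/wrist0.png

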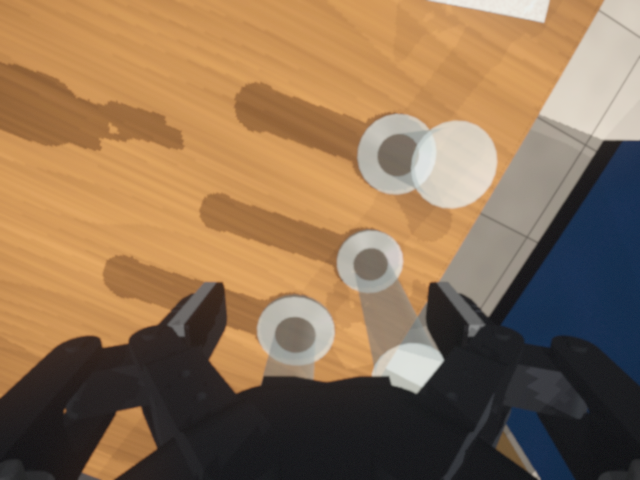

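```bash
cat > h.py <<'E'
from bench import *
import cv2, numpy as np
from scipy.spatial.transform import Rotation as R
def px2w(cam,uv,z,p=None):
    p=p or camera_params(cam)
    u=cv2.undistortPoints(np.array([[uv]],float),p["K"],p["dist_coeffs"])[0,0]
    T=np.linalg.inv(p["camera_from_world"]); d=T[:3,:3]@np.array([u[0],u[1],1]); o=T[:3,3]
    return o+d*(z-o[2])/d[2]
def w2px(cam,P,p=None):
    p=p or camera_params(cam); T=p["camera_from_world"]
    r,_=cv2.Rodrigues(T[:3,:3]); q,_=cv2.projectPoints(np.array(P,float).reshape(-1,3),r,T[:3,3],p["K"],p["dist_coeffs"]); return q[:,0]
def q(yaw): # tool down; tool y axis at world angle yaw+90.. tool x at angle yaw
    return (R.from_euler('z',yaw)*R.from_euler('x',np.pi)).as_quat()
def shot(cam,name,crop=None,scale=1):
    p=camera_params(cam); im=read_camera(cam)
    o=im[:,:,::-1].copy()
    if crop: o=o[crop[1]:crop[3],crop[0]:crop[2]]
    if scale!=1:o=cv2.resize(o,None,fx=scale,fy=scale,interpolation=cv2.INTER_CUBIC)
    cv2.imwrite(f"pics/{name}.png",o); return im,p
E
python3 - <<'E'
from h import *
zs=dict(balance=0,trim_left_slot=.053,trim_mid_slot=.053,trim_right_slot=.053,stand=0,tuner=.009,tray=0,spatula1=0,spatula1_tip=0.002,jar=0,beaker=0,stopper=0,weight=0)
for c in ["top","scene"]:
    im=read_camera(c)
    for n,z in zs.items():
        for d in tip_of(c,n)[:5]:
            print(c,n,round(d["confidence"],2),np.round(d["at"],1),np.round(px2w(c,d["at"],z),3))
im=cv2.imread("pics/top0.png")
cv2.imwrite("pics/b0.png",cv2.resize(im[110:260,90:240],None,fx=4,fy=4,interpolation=cv2.INTER_CUBIC))
cv2.imwrite("pics/t0.png",cv2.resize(im[130:280,270:420],None,fx=4,fy=4,interpolation=cv2.INTER_CUBIC))
E
```

```text
top balance 0.95 [173.5 187.2] [0.598 0.344 0.   ]
top balance 0.7 [310.8 258.5] [0.446 0.048 0.   ]
top trim_left_slot 0.53 [159.2 220. ] [0.52  0.354 0.053]
top trim_mid_slot 0.6 [179.9 205.6] [0.549 0.313 0.053]
top trim_right_slot 0.46 [203.3 189.6] [0.582 0.266 0.053]
top stand 0.77 [312.2 258.3] [0.447 0.045 0.   ]
top stand 0.53 [201.2 190. ] [0.592 0.283 0.   ]
top tuner 0.59 [313.  260.4] [0.442 0.043 0.009]
top tray 0.71 [478.7 215.8] [ 0.539 -0.31   0.   ]
top spatula1 0.85 [319.8 174.9] [0.625 0.03  0.   ]
top spatula1 0.81 [198.1 374.4] [ 0.203  0.281 -0.   ]
top spatula1 0.7 [379.  181.7] [ 0.611 -0.097  0.   ]
top spatula1 0.69 [275.1 313.9] [0.33  0.121 0.   ]
top spatula1 0.65 [151.1 304. ] [0.348 0.384 0.   ]
top jar 0.84 [370.2 111.3] [ 0.767 -0.079  0.   ]
top jar 0.57 [320.7 176.8] [0.621 0.028 0.   ]
top beaker 0.69 [298.5 110. ] [0.769 0.077 0.   ]
top beaker 0.22 [291.7 191.7] [0.588 0.089 0.   ]
top stopper 0.64 [214.6 305.9] [0.346 0.249 0.   ]
top stopper 0.48 [158.2 221. ] [0.524 0.374 0.   ]
top weight 0.7 [400.6 291.3] [ 0.379 -0.141  0.   ]
top weight 0
[... 478 characters left out ...]
.009]
scene tray 0.79 [204.3 395.3] [ 0.539 -0.317  0.   ]
scene spatula1 0.8 [330.8 338.8] [ 0.611 -0.089  0.   ]
scene spatula1 0.66 [381.7 284.1] [0.591 0.094 0.   ]
scene spatula1 0.63 [378.1 307.5] [0.627 0.032 0.   ]
scene spatula1 0.61 [289.9 229.6] [0.319 0.125 0.   ]
scene spatula1 0.57 [366. 190.] [0.343 0.381 0.   ]
scene jar 0.58 [415.4 376.2] [ 0.774 -0.07   0.   ]
scene beaker 0.65 [333.  213.2] [0.35  0.242 0.   ]
scene beaker 0.57 [456.  325.8] [0.766 0.079 0.   ]
scene stopper 0.56 [333.7 213.8] [0.353 0.241 0.   ]
scene stopper 0.28 [406.6 323.2] [0.692 0.029 0.   ]
scene weight 0.72 [217.2 296.9] [ 0.371 -0.138  0.   ]
scene weight 0.37 [206.2 394.7] [ 0.54  -0.314  0.   ]
```

View pics/b0.png

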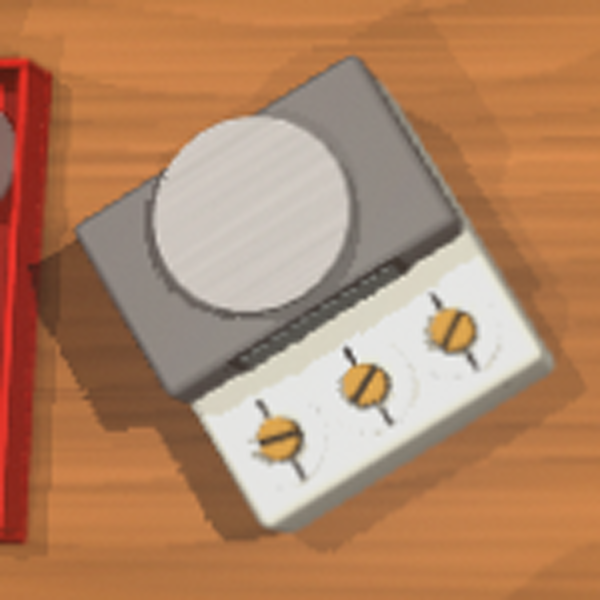

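View pics/t0.png

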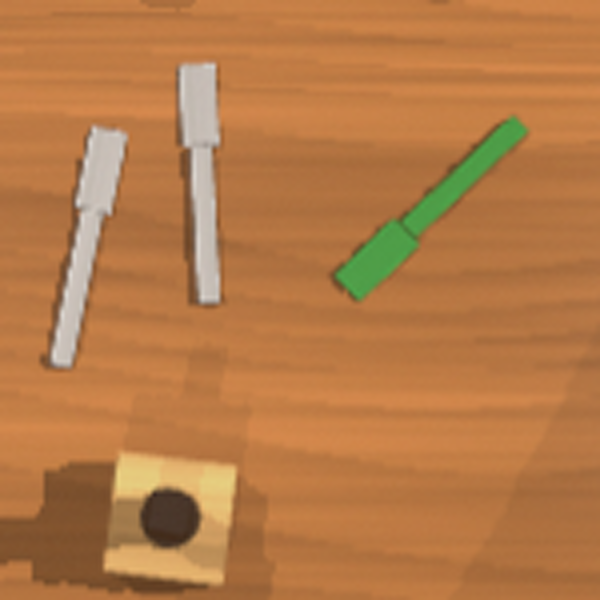

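Run:
```python
from h import *
p=camera_params("wrist"); T=np.linalg.inv(p["camera_from_world"])
tp=read_eef_pos(); tr=R.from_quat(read_tcp_rot())
print("cam in tool",tr.inv().apply(T[:3,3]-tp)); print((tr.inv()*R.from_matrix(T[:3,:3])).as_matrix().round(3))
for z in [0,.019,.04,.078,.25]: print(z,w2px("wrist",tp+tr.apply([0,0,z])))
# view plan
for name,c,yaw in [("tray",(0.539,-.31),0),("stand",(.445,.045),0),("bal",(.55,.31),.56)]:
    for dy in (0,np.pi):
        pos=np.array([c[0],c[1],.32])
        print(name,dy,inverse_kinematics(pos,q(yaw+dy)))
im=cv2.imread("pics/top0.png")
cv2.imwrite("pics/y0.png",cv2.resize(im[165:265,420:540],None,fx=5,fy=5,interpolation=cv2.INTER_CUBIC))
```

```text
cam in tool [ 0.06629998  0.00090922 -0.12312586]
[[-0.001 -0.966 -0.259]
 [ 1.    -0.001  0.001]
 [-0.002 -0.259  0.966]]
0 [[323.35462862 311.001536  ]]
0.019 [[323.59655213 290.98053893]]
0.04 [[323.80563565 273.70652685]]
0.078 [[324.08294117 250.83741485]]
0.25 [[324.66606148 202.8994835 ]]
tray 0 [ 0.51254526  0.28265255 -0.06986518  1.58408373  0.02035167  1.27556757
 -1.13127465]
tray 3.141592653589793 [ 0.8648579   0.32457237 -0.51103093  1.56587726  0.16286964  1.29377155
  1.90226286]
stand 0 [ 0.43894163 -0.04886681 -0.60408202  1.94759718 -0.02939777  1.23435905
 -1.72567098]
stand 3.141592653589793 [ 0.59909039 -0.04751602 -0.75618613  1.94226431 -0.0345367   1.23409256
  1.42567847]
bal 0 [ 0.14053951  0.4625065  -0.96683478  1.52704923  0.38544209  1.35511258
 -1.87088321]
bal 3.141592653589793 [ 0.28298464  0.59859438 -1.24226976  1.52142486  0.56890977  1.42951221
  1.14452601]
```

View pics/y0.png

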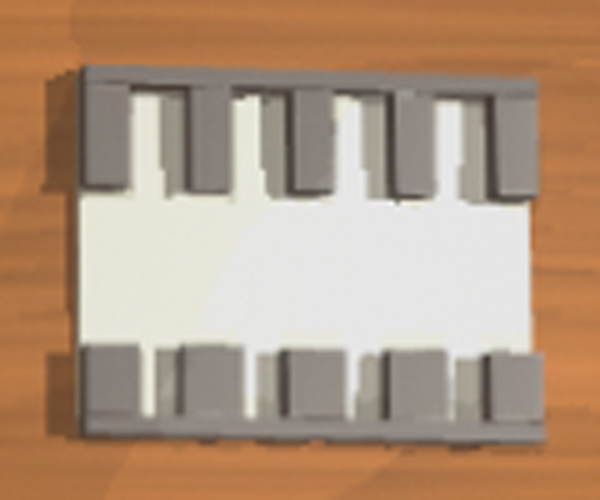

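Run:
```python
from h import *
import pickle
for name,c,yaw in [("tray",(0.539,-.31,.26),0),("stand",(.445,.045,.30),0),("bal",(.56,.31,.26),.56)]:
    move_ptp(np.array(c),q(yaw)); pause(.3)
    im,p=shot("wrist","w_"+name); pickle.dump((im,p),open(f"{name}.pkl","wb"))
    print(name,read_time_s(),read_qpos().round(2),read_eef_pos().round(4))
```

```text
tray 3.3083 [ 0.51  0.32 -0.06  1.66  0.02  1.16 -1.13] [ 0.5386 -0.3107  0.26  ]
stand 5.0417 [ 0.13 -0.04 -0.31  1.99 -0.01  1.19 -1.75] [0.4452 0.0445 0.2999]
bal 6.5167 [-0.15  0.41 -0.54  1.59  0.22  1.2  -1.75] [0.5603 0.309  0.2605]
```

View pics/w_tray.png

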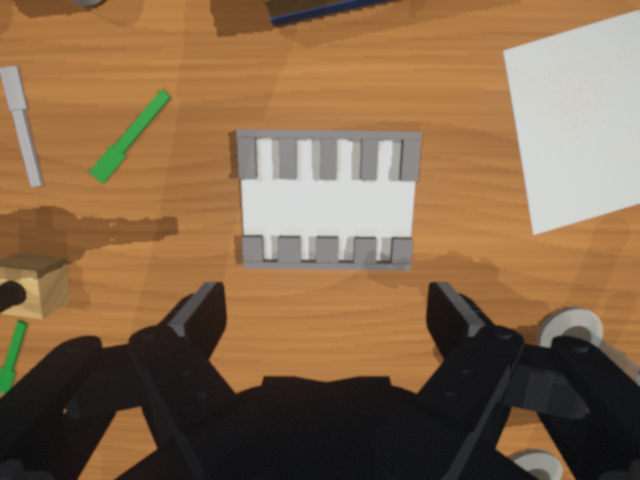

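View pics/w_stand.png

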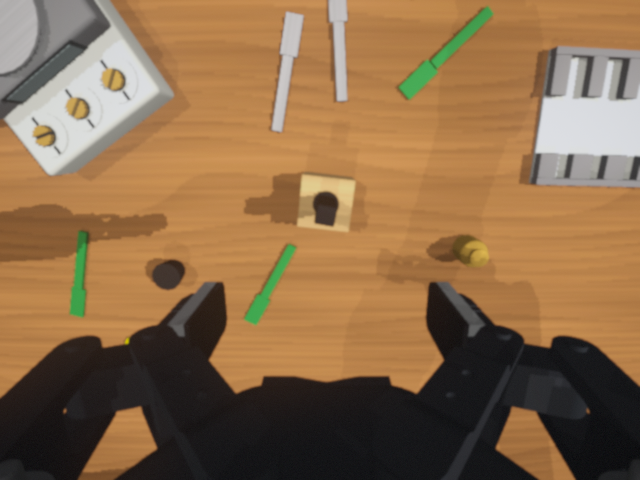

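View pics/w_bal.png

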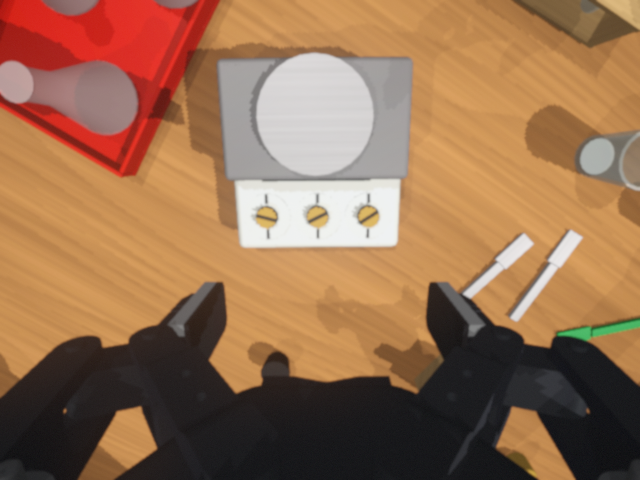

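Run:
```python
from h import *
a=cv2.imread("pics/w_bal.png")[175:260,225:415]; b=cv2.imread("pics/w_stand.png")[160:245,280:375]; 
cv2.imwrite("pics/zb.png",cv2.resize(a,None,fx=4,fy=4,interpolation=cv2.INTER_CUBIC))
cv2.imwrite("pics/zs.png",cv2.resize(b,None,fx=6,fy=6,interpolation=cv2.INTER_CUBIC))
import pickle
im,p=pickle.load(open("bal.pkl","rb"))
hsv=cv2.cvtColor(im,cv2.COLOR_RGB2HSV)
m=np.zeros(im.shape[:2],np.uint8); s=im[175:260,225:415].astype(int)
mm=((s[...,0]-s[...,2])>60).astype(np.uint8)
n,l,st,c=cv2.connectedComponentsWithStats(mm)
for i in range(1,n):
    if st[i,4]>100:
        print(st[i],c[i]+[225,175],px2w("wrist",c[i]+[225,175],.053,p).round(4))
```

```text
[   0    0  190   85 4192] [326.88501908 236.23568702] [0.5389 0.2922 0.053 ]
[133  31  18  15 155] [365.6516129  212.32903226] [0.5806 0.2723 0.053 ]
[ 32  32  20  12 154] [267.06493506 212.57792208] [0.5281 0.3563 0.053 ]
[ 82  32  18  13 147] [314.65306122 212.34693878] [0.5535 0.3158 0.053 ]
[137  39  17  13 129] [371.01550388 220.73643411] [0.5763 0.2629 0.053 ]
[ 85  40  18  13 131] [319.58015267 221.45801527] [0.5482 0.3067 0.053 ]
[ 31  42  19  12 132] [264.60606061 222.25757576] [0.518  0.3535 0.053 ]
```

View pics/zb.png

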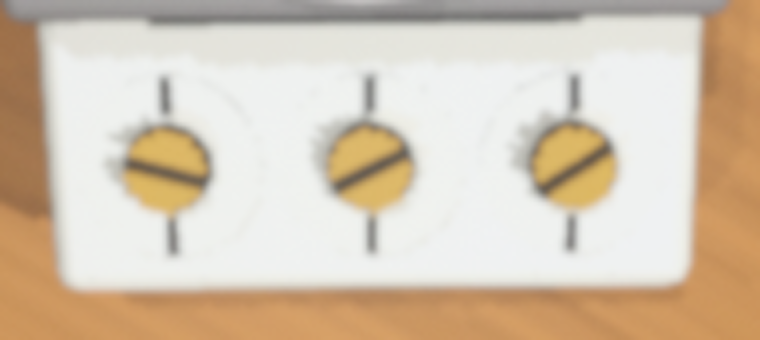

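View pics/zs.png

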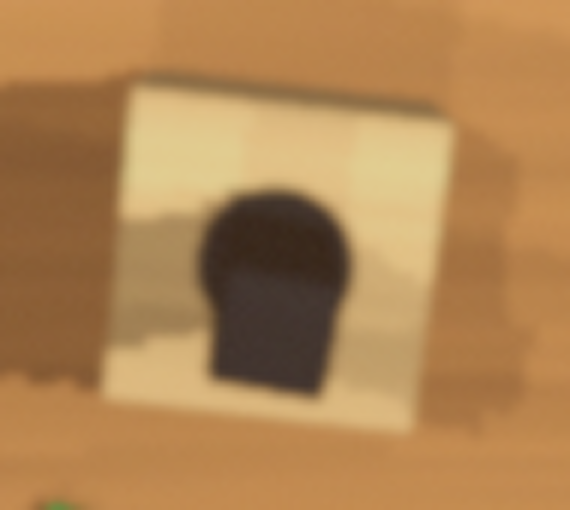

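Run:
```python
from h import *
import pickle
im,p=pickle.load(open("bal.pkl","rb"))
S={}
for n,c,e in [("L",(265.8,217.4),((126,162),(206,184))),("M",(317.2,216.9),((335,187),(408,152))),("R",(368.4,216.6),((541,191),(609,148)))]:
    w=px2w("wrist",c,.053,p); a,b=[px2w("wrist",np.array(x)/4+[225,175],.053,p) for x in e]
    d=b-a; S[n]=w; print(n,w.round(4),"slot mid",((a+b)/2).round(4),"len",np.linalg.norm(d).round(4),"yaw",np.degrees(np.arctan2(d[1],d[0])).round(1))
d=S["L"]-S["R"]; print("span",np.linalg.norm(d),"bal yaw",np.degrees(np.arctan2(-d[0],d[1])))
for n,e in [("L",((164,78),(174,252))),("M",((369,76),(371,250))),("R",((575,76),(571,250)))]:
    a,b=[px2w("wrist",np.array(x)/4+[225,175],.045,p) for x in e]; d=a-b; print("mark",np.degrees(np.arctan2(d[1],d[0])),np.linalg.norm(d))
im,p=pickle.load(open("stand.pkl","rb"))
c=[px2w("wrist",np.array(x)/6+[280,160],.045,p) for x in ((132,85),(455,122),(412,430),(103,395))]
print("stand",np.round(c,4),np.mean(c,0),[np.linalg.norm(c[i]-c[i-1]).round(4) for i in range(4)],[np.degrees(np.arctan2(*(c[i]-c[i-1])[[1,0]])).round(1) for i in range(4)])
h=[px2w("wrist",np.array(x)/6+[280,160],.109,p) for x in ((209,378),(322,395))];print("handle",np.round(h,4),np.linalg.norm(h[0]-h[1]),np.degrees(np.arctan2(*(h[0]-h[1])[[1,0]])))
```

```text
L [0.5231 0.355  0.053 ] slot mid [0.5227 0.3539 0.053 ] len 0.0208 yaw -74.0
M [0.5509 0.3112 0.053 ] slot mid [0.5508 0.3104 0.053 ] len 0.0205 yaw -32.0
R [0.5785 0.2675 0.053 ] slot mid [0.5779 0.2668 0.053 ] len 0.0202 yaw -24.6
span 0.10352120901033898 bal yaw 32.35097319101653
mark 32.59935497789461 0.04595850602035937
mark 32.207204237151565 0.04588583370926705
mark 32.482613891195925 0.04593119337184225
stand [[0.4774 0.0701 0.045 ]
 [0.4704 0.0099 0.045 ]
 [0.4109 0.0171 0.045 ]
 [0.418  0.0769 0.045 ]] [0.44418922 0.04349837 0.045     ] [np.float64(0.0598), np.float64(0.0606), np.float64(0.06), np.float64(0.0603)] [np.float64(-6.5), np.float64(-96.6), np.float64(173.1), np.float64(83.2)]
handle [[0.4367 0.0542 0.109 ]
 [0.4338 0.0361 0.109 ]] 0.018340700412861927 81.04718023487567
```

Run:
```python
from h import *
ps=np.radians(-7.5)
move_gripper(.045,40)
move_ptp([.4445,.0436,.19],q(ps)); 
movel([.4445,.0436,.087],speed=.12); print(read_ft_force().round(2))
g=move_gripper(0.0,40); pause(.2); print("gap",read_finger_gap(),read_eef_pos().round(4),read_ft_force().round(2))
movel([.4445,.0436,.175],speed=.12); pause(.2)
print(read_finger_gap(),read_eef_pos().round(4),read_ft_force().round(2),read_ft_torque().round(3),read_time_s())
im,p=shot("wrist","w_lift"); shot("scene","s_lift",(230,120,430,320),3); shot("top","t_lift",(230,160,400,300),4)
```

```text
[0.31 0.33 0.08]
gap 0.019893608658368256 [0.4455 0.0437 0.0879] [-0.09  0.35  6.03]
0.0198169381723603 [0.4437 0.0435 0.1741] [-0.95  0.05  0.59] [ 0.057 -0.049 -0.006] 10.7583
```

View pics/w_lift.png

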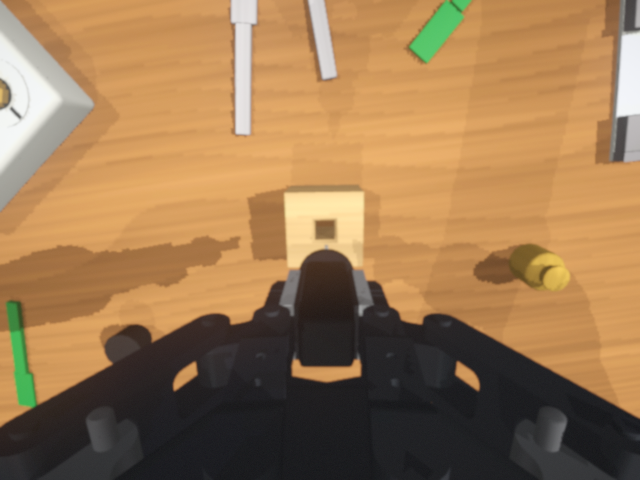

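View pics/s_lift.png

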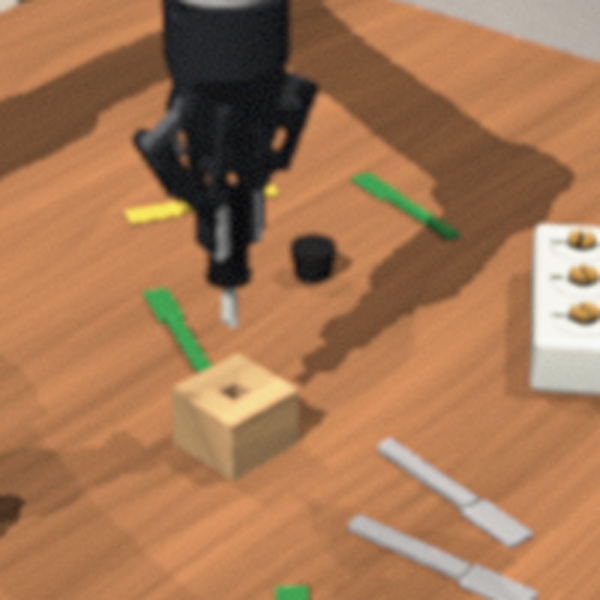

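Run:
```python
from h import *
a=cv2.imread("pics/w_lift.png")[180:300,265:385]
cv2.imwrite("pics/zl.png",cv2.resize(a,None,fx=5,fy=5,interpolation=cv2.INTER_CUBIC))
move_ptp([.50,.10,.30],q(np.radians(-7.5))); pause(.2)
shot("scene","s_l2",(250,100,400,300),4)
tp=read_eef_pos(); print(tp, w2px("scene",[tp,tp-[0,0,.078]]))
```

```text
[0.49869852 0.09887349 0.29809741] [[348.6939281  129.38741267]
 [347.92620098 168.82073297]]
```

View pics/zl.png

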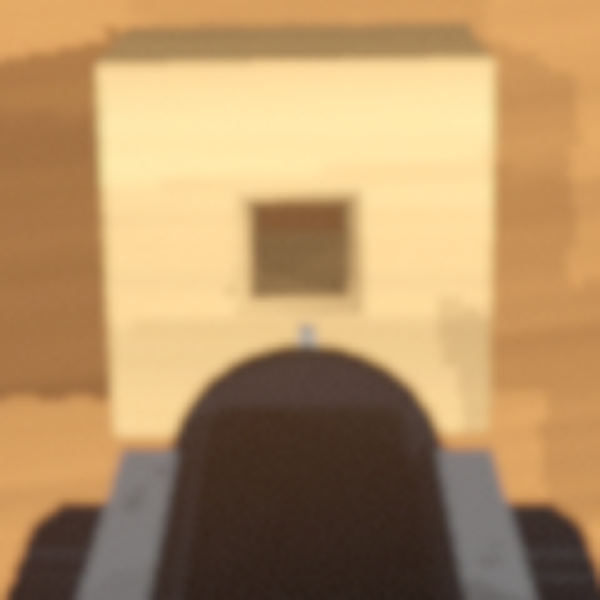

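View pics/s_l2.png

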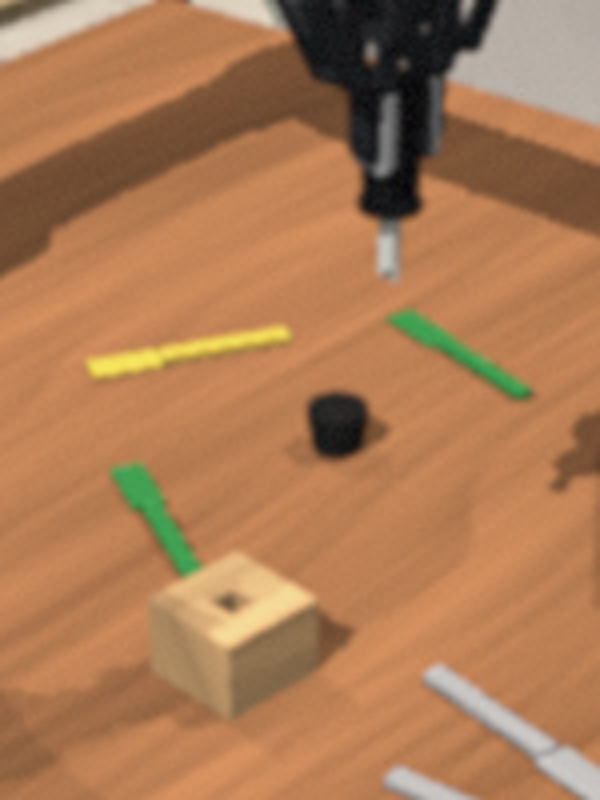

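```bash
cat >> h.py <<'E'
def goto(pos,yaw,n=3,speed=.1,tol=4e-4):
    """movel with steady-state correction"""
    pos=np.array(pos,float); cmd=pos.copy()
    movel(cmd,q(yaw),speed=speed); 
    for i in range(n):
        pause(.15); e=pos-read_eef_pos()
        if np.abs(e).max()<tol: break
        cmd=cmd+e; movel(cmd,q(yaw),speed=.05)
    a=R.from_quat(read_tcp_rot()).as_matrix(); y=np.arctan2(a[1,0],a[0,0])
    print("at",read_eef_pos().round(4),"err",(pos-read_eef_pos()).round(4),"yaw",np.degrees(y).round(2),"tilt",np.degrees(np.arccos(-a[2,2])).round(2),"F",read_ft_force().round(1),"t",read_time_s())
    return cmd
def yawnow():
    a=R.from_quat(read_tcp_rot()).as_matrix(); return np.arctan2(a[1,0],a[0,0])
E
python3 - <<'E'
from h import *
y=np.radians(106)
move_ptp([.523,.3545,.20],q(y)); print(read_qpos().round(2))
goto([.523,.3545,.142],y)
im,p=shot("wrist","w_L1",(245,150,405,310),5)
E
```

```text
[-0.1   0.5  -0.73  1.66  0.36  1.12 -0.65]
at [0.523  0.3545 0.1418] err [ 0.     -0.      0.0002] yaw 106.0 tilt 0.0 F [-0.1  0.3 -1. ] t 14.725
```

View pics/w_L1.png

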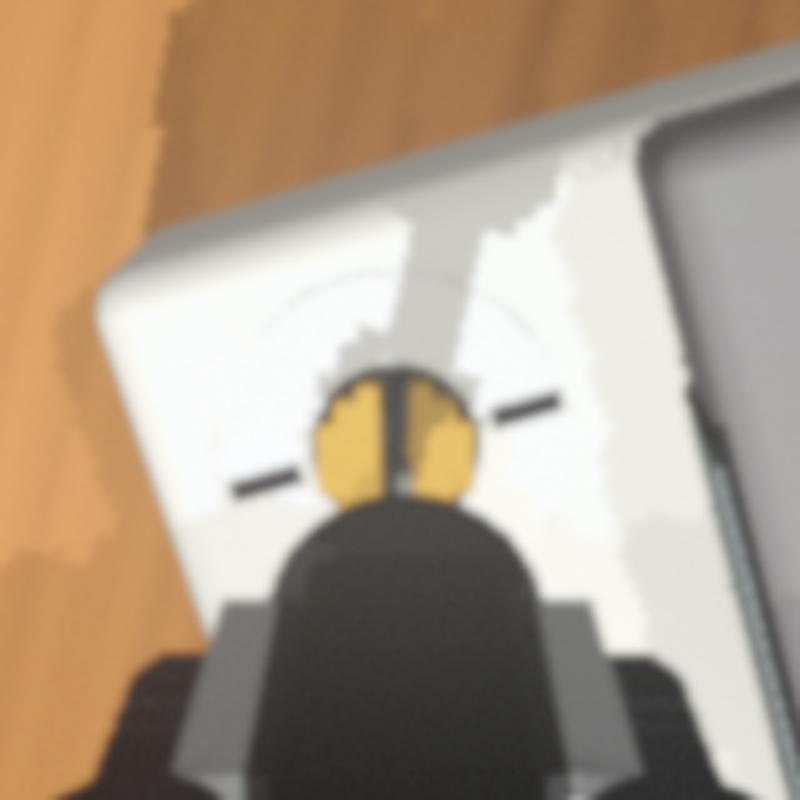

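Run:
```python
from h import *
im=read_camera("wrist")
for r in range(224,252,2): print(r,im[r,308:344].astype(int).sum(1)//3)
print(w2px("wrist",[read_eef_pos()+R.from_quat(read_tcp_rot()).apply([dx,0,.079]) for dx in (-.006,0,.006)]))
```

```text
224 [240 234 231 224 210 197 188 177 162 145 130 120 113 110 109 105 100  96
 100 106 113 122 136 154 170 185 198 212 222 229 237 242 245 248 250 251]
226 [230 212 203 195 178 153 127 115 117 122 124 121 112  99  90  85  83  86
  93 105 111 114 112 105 106 126 152 176 191 199 204 211 223 238 248 251]
228 [226 206 181 153 127 109 107 124 150 165 169 164 145 114  91  86  87  92
 107 124 134 136 132 122 109 104 109 124 147 171 190 209 230 245 250 251]
230 [233 207 162 134 142 149 154 159 169 177 178 172 153 119  92  87  87  94
 109 126 136 139 138 133 131 129 130 131 124 130 164 203 231 244 245 239]
232 [200 164 135 144 164 175 177 178 179 179 179 174 156 125  98  87  89  94
 109 127 137 139 139 139 140 140 142 142 131 117 139 188 221 232 221 189]
234 [182 149 142 156 171 178 180 180 180 180 179 174 158 129 101  88  88  94
 109 127 136 139 141 144 148 153 160 161 156 148 147 159 182 205 212 197]
236 [177 174 176 177 178 180 180 180 180 179 179 174 158 130 102  90  88  95
 110 126 137 142 151 162 171 176 178 178 177 176 172 166 182 214 232 233]
238 [179 176 178 179 179 179 179 180 180 17
[... 401 characters left out ...]
242 247]
244 [199 185 180 179 179 179 179 178 177 174 171 169 157 133 104  94 103 113
 123 135 149 164 175 178 179 179 178 178 179 179 181 194 219 237 246 247]
246 [216 194 182 180 179 179 179 175 172 168 166 162 151 129 103 103 124 141
 150 160 167 173 176 178 178 179 177 175 175 176 185 208 230 243 247 247]
248 [229 211 193 181 174 175 175 171 164 160 157 152 139 117  94  92 109 122
 130 138 146 151 155 160 164 169 168 165 165 182 205 225 238 245 247 247]
250 [241 235 224 205 182 162 148 137 124 113 103  97  88  80  76  75  76  78
  79  81  83  87  91  94 100 106 112 119 140 183 215 233 242 245 247 247]
[[324.23356256 256.30787443]
 [324.21290497 247.31669372]
 [324.19203194 238.18956445]]
```

Run:
```python
from h import *
a=cv2.imread("pics/w_lift.png").astype(int)
for r in range(242,252): print(r,a[r,314:338,::-1][:,0]-a[r,314:338,0])
```

```text
242 [95 95 96 95 94 94 94 94 93 93 94 92 93 92 92 93 93 93 93 94 93 92 93 94]
243 [96 96 95 96 95 95 94 94 96 93 92 89 88 90 92 93 94 94 95 93 94 93 94 95]
244 [96 96 96 95 95 95 95 96 95 93 86 77 74 79 87 94 95 96 95 94 95 95 95 95]
245 [96 95 96 96 96 96 95 95 96 91 77 58 51 61 80 92 95 97 96 95 95 95 96 95]
246 [96 96 96 95 97 96 96 96 95 88 69 44 33 47 72 89 95 96 96 96 95 96 96 95]
247 [96 96 96 96 97 96 96 95 94 86 64 38 26 39 66 86 94 95 95 95 96 95 96 94]
248 [95 96 96 96 95 95 93 92 90 80 60 37 25 35 59 81 90 92 93 94 94 95 95 95]
249 [94 94 93 92 89 88 85 82 78 68 53 36 27 32 50 69 79 81 85 88 91 93 94 94]
250 [91 89 87 82 75 69 64 60 55 49 43 35 31 32 39 50 56 59 62 69 77 83 88 91]
251 [82 73 66 61 51 46 42 38 36 36 34 32 32 33 33 35 37 37 38 45 52 62 68 78]
```

Run:
```python
from h import *
r=R.from_quat(read_tcp_rot()); t=read_eef_pos()
for P in [(.015,0,.039),(.015,0,.043),(.011,0,.039),(.011,0,.043),(.006,0,.079),(.002,0,.079),(.002,0,.075),(0.003,0,.079)]:
    print(P,w2px("wrist",t+r.apply(P)).round(1))
for dx in (0,-.004):
  print(w2px("wrist",[t+r.apply([dx+.015*np.cos(a),.015*np.sin(a),.039]) for a in (-1.2,-.8,0,.8,1.2)]).round(1).tolist())
```

```text
(0.015, 0, 0.039) [[323.8 243.1]]
(0.015, 0, 0.043) [[323.8 240.9]]
(0.011, 0, 0.039) [[323.8 250.7]]
(0.011, 0, 0.043) [[323.8 248.2]]
(0.006, 0, 0.079) [[324.2 238.2]]
(0.002, 0, 0.079) [[324.2 244.3]]
(0.002, 0, 0.075) [[324.2 246.2]]
(0.003, 0, 0.079) [[324.2 242.8]]
[[296.5, 261.0], [302.6, 251.7], [323.8, 243.1], [345.0, 251.7], [351.1, 261.0]]
[[296.7, 268.3], [302.8, 259.1], [323.8, 250.7], [344.8, 259.1], [350.9, 268.3]]
```

```bash
cat >> h.py <<'E'
def off(pos,yaw,dx,dy,dz=0):
    return np.array(pos)+np.array([np.cos(yaw)*dx+np.sin(yaw)*dy,np.sin(yaw)*dx-np.cos(yaw)*dy,dz])
E
python3 - <<'E'
from h import *
y=np.radians(106)
pos=off([.523,.3545,.136],y,.006,-.0015); print(pos)
goto(pos,y)
im,p=shot("wrist","w_L2",(265,180,385,300),6)
r=R.from_quat(read_tcp_rot()); t=read_eef_pos()
print(w2px("wrist",[t+r.apply(P) for P in [(-.004,0,.079),(-.004,0,.083)]]))
for rr in range(228,252,2): print(rr,im[rr,308:344].astype(int).sum(1)//3)
E
```

```text
[0.51990428 0.35985411 0.136     ]
at [0.5198 0.3599 0.1359] err [ 0.0001 -0.0001  0.0001] yaw 106.01 tilt 0.01 F [ 0.2 -0.5 -0.2] t 15.225
[[324.20327012 253.32394853]
 [324.23300388 251.3309475 ]]
228 [252 252 252 252 252 252 250 248 245 239 226 211 203 202 201 201 201 201
 201 200 201 201 201 201 201 201 203 212 230 245 251 252 252 252 252 252]
230 [252 252 252 252 251 248 238 224 213 208 204 202 201 201 201 200 201 201
 201 201 201 201 201 201 200 201 202 207 220 235 244 249 251 252 252 252]
232 [252 252 252 252 251 246 231 212 203 201 200 200 199 198 197 195 193 192
 192 193 194 196 197 199 200 201 201 201 204 213 229 244 250 252 252 252]
234 [252 251 248 246 244 236 220 206 199 195 188 178 167 159 150 141 133 127
 128 134 139 144 152 161 172 183 192 197 201 211 227 241 247 250 251 252]
236 [251 247 234 220 216 210 199 185 170 149 129 113 102  96  91  86  83  82
  81  81  85  92  96 101 108 119 136 156 176 191 201 210 219 226 233 242]
238 [250 243 228 208 194 177 152 125 105 107 122 130 127 119 108  94  83  80
  78  82  92 108 116 121 117 110 100  97 112 134 157 177 191 200 214 
[... 210 characters left out ...]
66 155 136 109  90  81
  80  83  99 120 134 138 139 140 146 157 163 159 141 119 130 179 221 240]
244 [242 223 190 145 124 145 166 178 180 180 181 180 178 169 150 123 108 110
 110 103 106 122 136 143 145 151 164 175 178 173 156 128 116 148 191 218]
246 [231 203 168 146 146 159 172 179 180 180 179 176 170 158 140 126 130 141
 141 127 116 128 149 162 167 169 173 177 179 176 168 159 154 152 163 192]
248 [219 192 175 174 176 178 179 179 177 173 168 160 152 141 127 115 115 123
 122 113 103 114 135 151 159 163 167 170 171 174 175 176 176 173 178 205]
250 [220 193 172 167 169 165 159 148 136 123 113 100  94  88  83  79  77  78
  78  78  76  79  86  92  97 106 115 125 136 148 159 168 173 173 178 204]
```

View pics/w_L2.png

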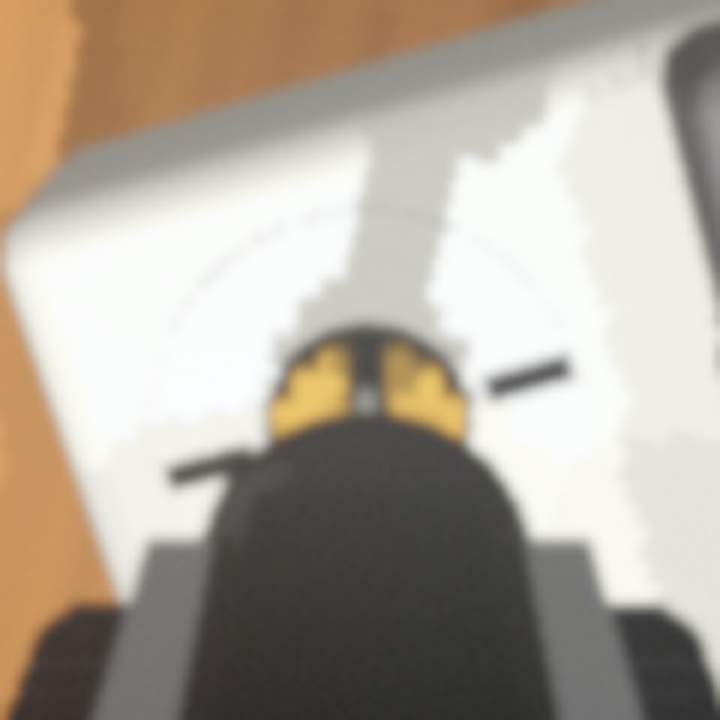

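Run:
```python
from h import *
y=np.radians(106); c=np.array([.5199,.3599])
f0=read_ft_force()
for z in [.134,.1325,.131,.1295,.1283]:
    movel([c[0],c[1],z],q(y),speed=.03); pause(.1); f=read_ft_force()-f0; print(z,read_eef_pos().round(4),f.round(2))
    if f[2]>6: break
print(read_ft_torque().round(3),read_time_s())
shot("wrist","w_L3",(265,180,385,300),6)
```

```text
0.134 [0.52   0.3598 0.134 ] [-0.07  0.12  0.74]
0.1325 [0.5199 0.3599 0.1325] [-0.21 -0.76  0.11]
0.131 [0.5199 0.3599 0.1309] [ 1.14 -1.47  0.33]
0.1295 [0.5199 0.3599 0.1295] [0.9  0.13 0.46]
0.1283 [0.5199 0.3599 0.1283] [ 0.56 -0.21  0.16]
[ 0.007  0.006 -0.016] 17.025
```

View pics/w_L3.png

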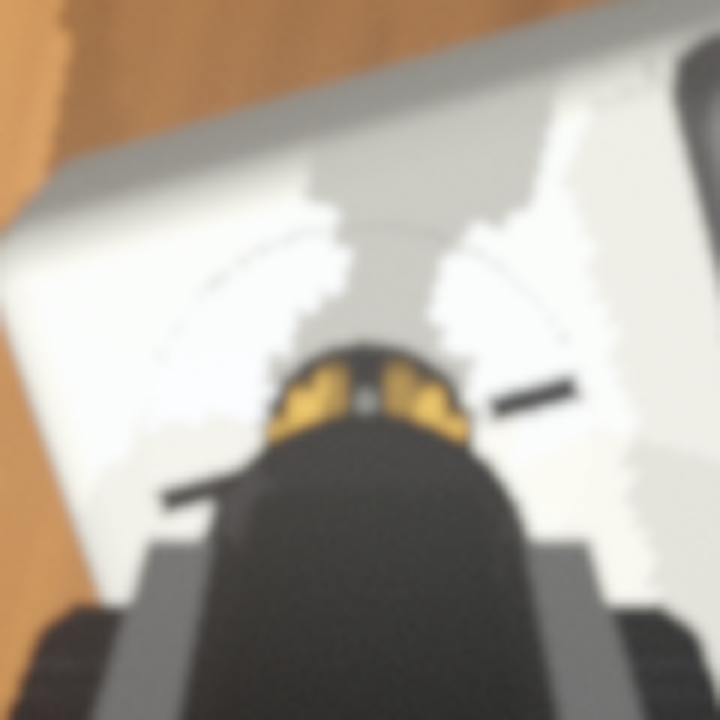

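```bash
cat >> h.py <<'E'
def turn(axis,z,y0,y1,dx=-.004,step=8):
    """rotate tool about its own axis (tool at gripper x=dx) from y0 to y1 deg, yielding to side force"""
    ax=np.array([axis[0],axis[1],z]); n=max(1,int(abs(y1-y0)/step)); f0=read_ft_force()
    for yd in np.linspace(y0,y1,n+1)[1:]:
        y=np.radians(yd)
        movel(off(ax,y,-dx,0),q(y),speed=.05); pause(.08); f=read_ft_force()-f0; tq=read_ft_torque()
        print(round(yd,1),np.degrees(yawnow()).round(1),"F",f.round(1),"tz",tq[2].round(3),"ax",ax[:2].round(4))
        fl=np.hypot(f[0],f[1])
        if fl>15 or abs(f[2])>12: print("STOP"); break
        if fl>3.5: ax[:2]+=f[:2]/fl*min((fl-2.5)*1e-4,6e-4)
    return ax
E
python3 - <<'E'
from h import *
y=np.radians(106); ax=off([.5199,.3599,.1283],y,-.004,0); print(ax)
a=turn(ax[:2],.1283,106,26)
print(a,read_time_s(),read_qpos().round(2))
shot("wrist","w_L4",(265,180,385,300),6)
E
```

```text
[0.52100255 0.35605495 0.1283    ]
98.0 98.1 F [-0.9  0.3 -0.3] tz 0.026 ax [0.521  0.3561]
90.0 90.2 F [0.4 0.2 0.4] tz -0.009 ax [0.521  0.3561]
82.0 82.2 F [-0.   0.3 -0.3] tz -0.018 ax [0.521  0.3561]
74.0 74.2 F [-0.8  1.   0.4] tz -0.017 ax [0.521  0.3561]
66.0 66.2 F [-0.1 -0.   0.2] tz 0.033 ax [0.521  0.3561]
58.0 58.2 F [ 0.8 -0.2  0.1] tz 0.03 ax [0.521  0.3561]
50.0 50.2 F [ 0.3  0.  -1. ] tz -0.008 ax [0.521  0.3561]
42.0 42.2 F [ 0.5 -0.7  0. ] tz -0.022 ax [0.521  0.3561]
34.0 34.2 F [ 0.6  0.8 -0.5] tz 0.003 ax [0.521  0.3561]
26.0 26.2 F [ 0.8 -0.4  0.1] tz 0.027 ax [0.521  0.3561]
[0.52100255 0.35605495 0.1283    ] 20.825 [-0.35  0.52 -0.4   1.71  0.24  0.96 -1.96]
```

View pics/w_L4.png

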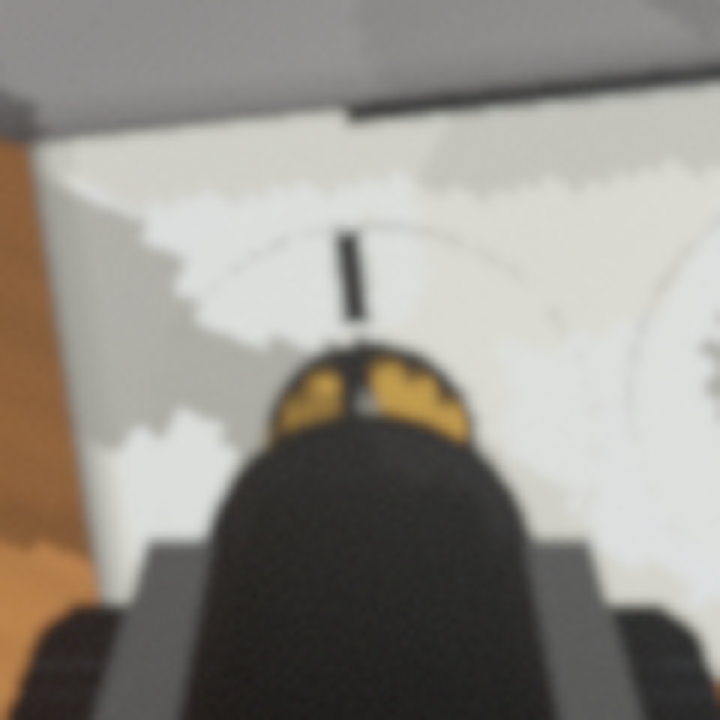

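Run:
```python
from h import *
y=np.radians(26.2); t=read_eef_pos()
movel([t[0],t[1],.150],q(y),speed=.06)
y2=np.radians(32.4)
goto(off([.5210,.3561,.17],y2,-.02,0),y2,n=1)
shot("wrist","w_L5",(225,120,425,270),4)
```

```text
at [0.504  0.3457 0.1704] err [ 0.0001 -0.0003 -0.0004] yaw 32.4 tilt 0.02 F [-0.8  0.   0.7] t 22.2417
```

View pics/w_L5.png

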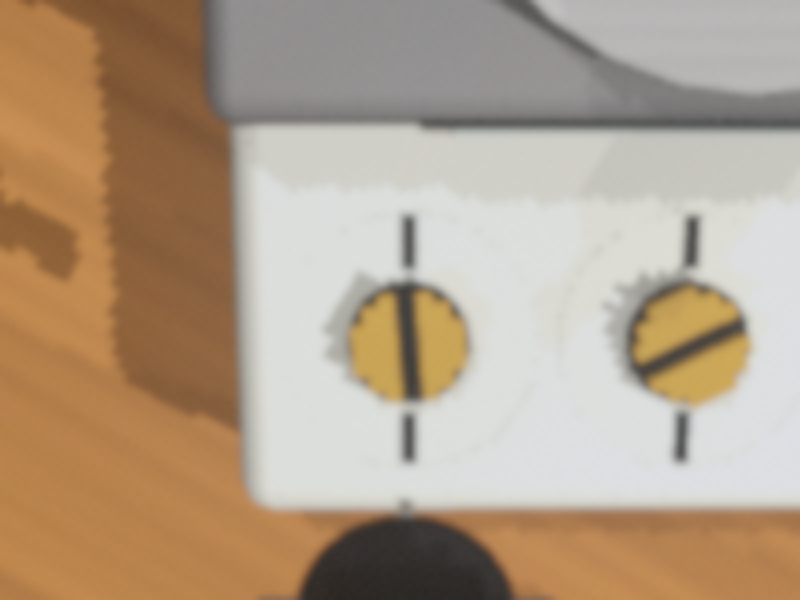

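```bash
cat >> h.py <<'E'
def hover(axis,yd,z,name,via=.19):
    y=np.radians(yd); P=off([axis[0],axis[1],z],y,.004,0)
    move_ptp([P[0],P[1],via],q(y)); goto(P,y)
    im,p=shot("wrist",name,(265,180,385,300),6)
    for rr in range(240,248,2): print(rr,im[rr,308:344].astype(int).sum(1)//3)
E
python3 - <<'E'
from h import *
hover((.5489,.3122),148,.137,"w_M1")
E
```

```text
at [0.5454 0.3144 0.1368] err [ 0.0001 -0.0001  0.0002] yaw 148.0 tilt 0.0 F [-0.5 -0.  -0.7] t 25.625
240 [202 221 220 200 164 132 120 118 124 138 154 163 168 164 146 114  87  80
  81  89 107 125 134 136 134 125 115 112 110 107 111 137 168 188 196 197]
242 [218 218 196 152 122 132 146 152 154 156 159 161 163 161 144 112  89  82
  84  95 113 129 136 137 136 136 134 134 131 122 108 103 130 166 188 195]
244 [223 205 167 126 119 140 155 160 159 158 158 160 160 154 138 114 105 111
 112 112 117 127 134 136 136 137 136 136 134 128 116 107 114 141 173 191]
246 [216 190 160 145 146 153 158 160 160 159 159 160 158 152 136 121 129 145
 147 136 124 126 133 135 136 136 135 135 135 134 130 126 127 135 158 180]
```

View pics/w_M1.png

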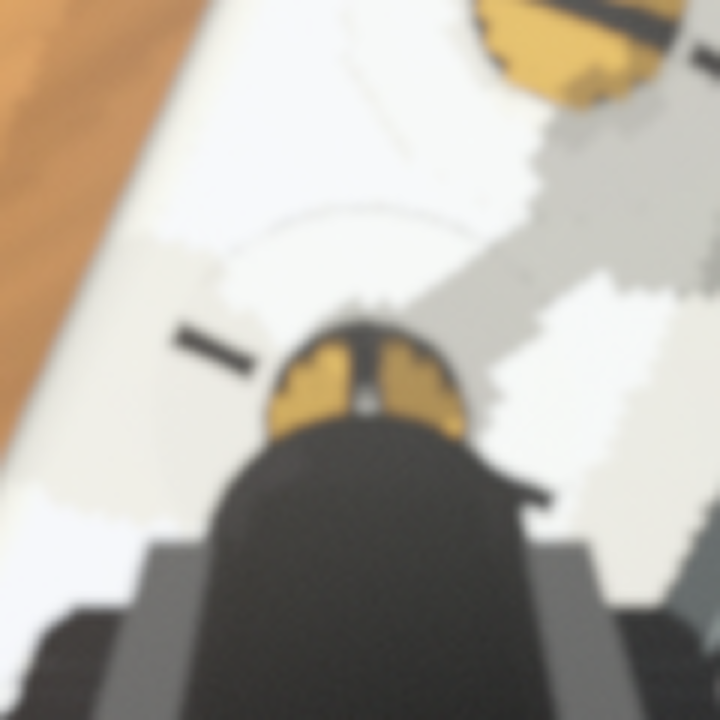

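```bash
cat >> h.py <<'E'
def insert(axis,yd,zs=(.134,.1325,.131,.1295,.1283),dx=-.004):
    y=np.radians(yd); f0=read_ft_force()
    for z in zs:
        P=off([axis[0],axis[1],z],y,-dx,0)
        movel(P,q(y),speed=.03); pause(.1); f=read_ft_force()-f0; print(z,read_eef_pos().round(4),f.round(2))
        if f[2]>6: print("BLOCKED"); return False
    return True
E
python3 - <<'E'
from h import *
if insert((.5489,.3122),148):
    print(turn((.5489,.3122),.1283,148,220.4,step=9),read_time_s())
    shot("wrist","w_M2",(265,180,385,300),6)
    t=read_eef_pos(); movel([t[0],t[1],.150],q(yawnow()),speed=.06)
    y2=np.radians(212.4)
    goto(off([.5489,.3122,.17],y2,-.02,0),y2,n=1)
    shot("wrist","w_M3",(225,120,425,270),4)
E
```

```text
0.134 [0.5454 0.3143 0.1339] [-0.28 -0.31  0.33]
0.1325 [0.5455 0.3143 0.1325] [ 0.12 -0.23  0.74]
0.131 [0.5455 0.3143 0.131 ] [-0.83  1.24  0.75]
0.1295 [0.5455 0.3143 0.1295] [-0.08  0.32 -0.14]
0.1283 [0.5455 0.3143 0.1283] [-0.16  0.36 -0.3 ]
157.0 156.9 F [-0.   0.3  0.3] tz -0.022 ax [0.5489 0.3122]
166.1 165.9 F [-0.3 -0.6  1.5] tz -0.007 ax [0.5489 0.3122]
175.2 175.0 F [-1.3 -0.5  1. ] tz -0.025 ax [0.5489 0.3122]
184.2 -176.0 F [-0.7 -0.6  0.6] tz 0.023 ax [0.5489 0.3122]
193.2 -166.9 F [-0.2  0.4  1.1] tz -0.049 ax [0.5489 0.3122]
202.3 -157.9 F [ 0.2 -1.2 -0.1] tz 0.005 ax [0.5489 0.3122]
211.4 -148.8 F [0.4 0.6 0.7] tz 0.027 ax [0.5489 0.3122]
220.4 -139.8 F [-0.9 -0.8  0.7] tz -0.055 ax [0.5489 0.3122]
[0.5489 0.3122 0.1283] 30.5583
at [0.5665 0.3235 0.1709] err [-0.0007 -0.0006 -0.0009] yaw -147.59 tilt 0.02 F [-0.1 -0.1  0.5] t 31.9833
```

View pics/w_M3.png

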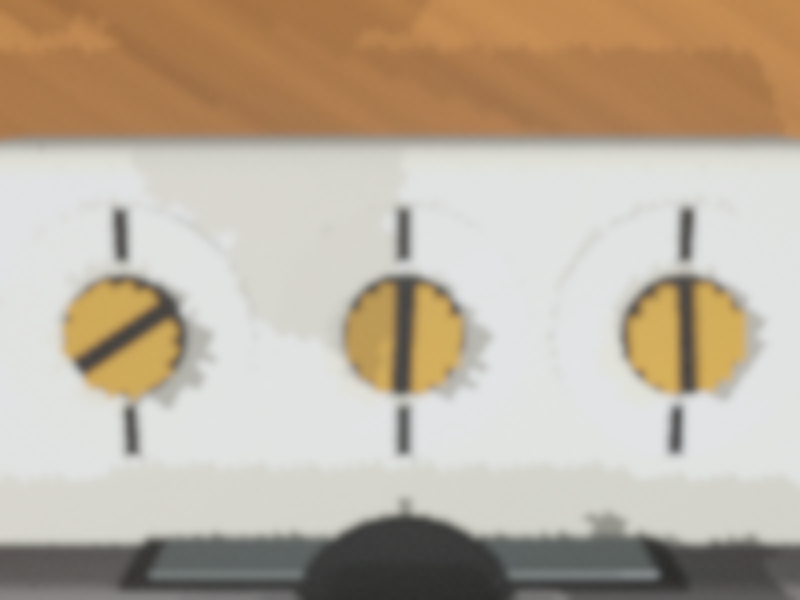

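Run:
```python
from h import *
hover((.5767,.2683),155.4,.137,"w_R1")
```

```text
at [0.573  0.27   0.1368] err [ 0.     -0.      0.0002] yaw 155.4 tilt 0.0 F [-0.3  0.  -0.4] t 34.4583
240 [178 196 197 178 141 108 100 100 104 114 131 141 145 143 129 102  74  61
  60  66  84 101 113 115 113 106  98  94  92  92  94 118 147 167 174 176]
242 [205 200 178 138 102 105 123 131 134 136 137 138 139 138 124  98  73  62
  62  71  93 115 122 120 116 116 113 114 113 107  95  87 111 145 166 174]
244 [202 182 145 106  95 111 128 136 138 139 139 138 137 134 119  99  88  90
  92  90  99 112 120 117 116 115 115 116 115 111 101  89  92 118 148 168]
246 [193 168 138 123 124 130 134 138 138 139 138 138 137 133 118 104 111 124
 126 114 103 104 112 114 115 116 116 115 115 113 111 108 105 111 131 156]
```

View pics/w_R1.png

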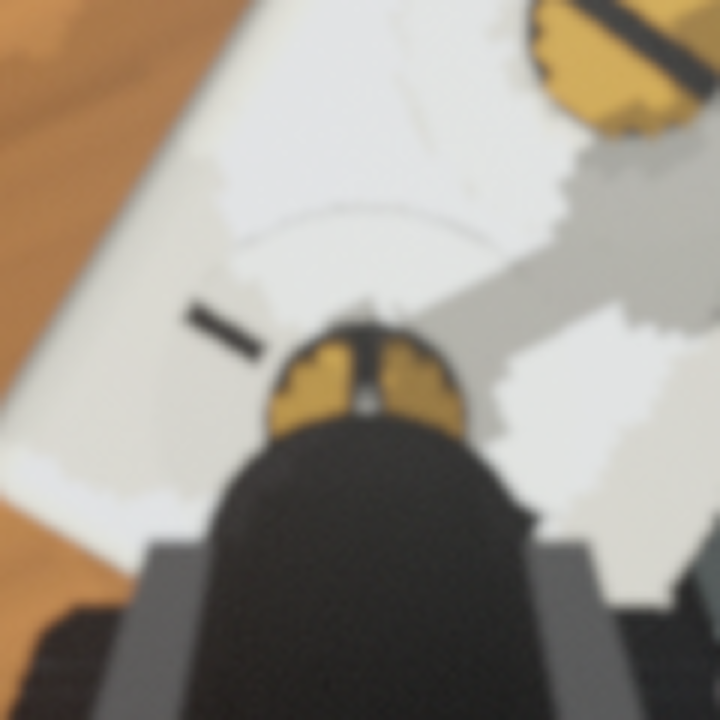

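Aligned in the same way (blade and slot both at column ≈325.5). Insert and turn.

Run:
```python
from h import *
if insert((.5767,.2683),155.4):
    print(turn((.5767,.2683),.1283,155.4,221,step=9),read_time_s())
    pause(.3)
    t=read_eef_pos(); movel([t[0],t[1],.150],q(yawnow()),speed=.06)
    y2=np.radians(212.4)
    goto(off([.5489,.3122,.17],y2,-.02,0),y2,n=1)
    shot("wrist","w_R3",(225,120,425,270),4)
```

```text
0.134 [0.573  0.2699 0.1338] [-0.41  0.46  0.4 ]
0.1325 [0.5731 0.27   0.1325] [0.75 0.11 0.46]
0.131 [0.573  0.2699 0.131 ] [-0.49 -0.1   0.97]
0.1295 [0.5731 0.2699 0.1295] [0.13 0.38 0.31]
0.1283 [0.5731 0.27   0.1283] [ 0.18  0.75 -0.17]
164.8 164.6 F [ 0.3 -0.6  1. ] tz 0.015 ax [0.5767 0.2683]
174.1 174.0 F [-1.  -0.8  0.5] tz 0.045 ax [0.5767 0.2683]
183.5 -176.6 F [-1.3 -1.   0.8] tz -0.004 ax [0.5767 0.2683]
192.9 -167.3 F [-0.5 -0.3  0.1] tz -0.016 ax [0.5767 0.2683]
202.3 -157.9 F [-1.2  0.2  1.1] tz -0.066 ax [0.5767 0.2683]
211.6 -148.5 F [-0.1 -1.1  1.1] tz 0.002 ax [0.5767 0.2683]
221.0 -139.2 F [-0.9 -1.2  0.7] tz -0.023 ax [0.5767 0.2683]
[0.5767 0.2683 0.1283] 39.0583
at [0.5654 0.3243 0.1707] err [ 0.0004 -0.0013 -0.0007] yaw -147.62 tilt 0.01 F [-0.5 -0.5  0.2] t 41.025
```

View pics/w_R3.png

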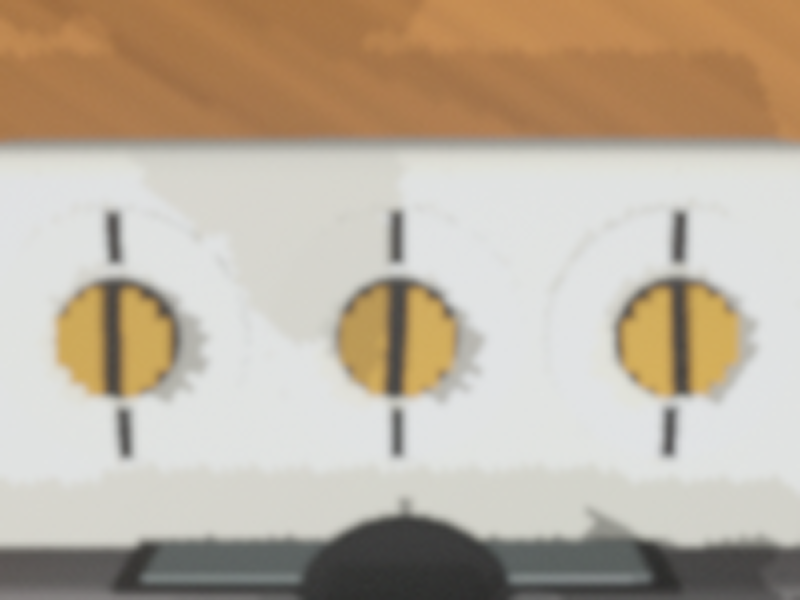

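Run:
```python
from h import *
t=read_eef_pos(); movel([t[0],t[1],.22],speed=.15)
y=np.radians(173.3); P=off([.443,.0455,.133],y,.004,0)
move_ptp([P[0],P[1],.20],q(y)); goto(P,y)
im,p=shot("wrist","w_S1",(245,160,405,310),5)
r=R.from_quat(read_tcp_rot()); t=read_eef_pos()
zt=t[2]-.045
print(w2px("wrist",[t+r.apply(P) for P in [(-.004,.0012,zt),(.004,.0012,zt),(.026,.0012,zt),(0.026,.0312,zt),(.026,-.0288,zt)]]).round(1))
```

```text
at [0.439  0.0461 0.1329] err [ 0.0001 -0.0001  0.0001] yaw 173.3 tilt 0.01 F [-0.2  0.5 -0.4] t 44.4917
[[328.7 248.4]
 [328.7 236.8]
 [328.8 203.5]
 [375.8 203.5]
 [281.7 203.6]]
```

View pics/w_S1.png

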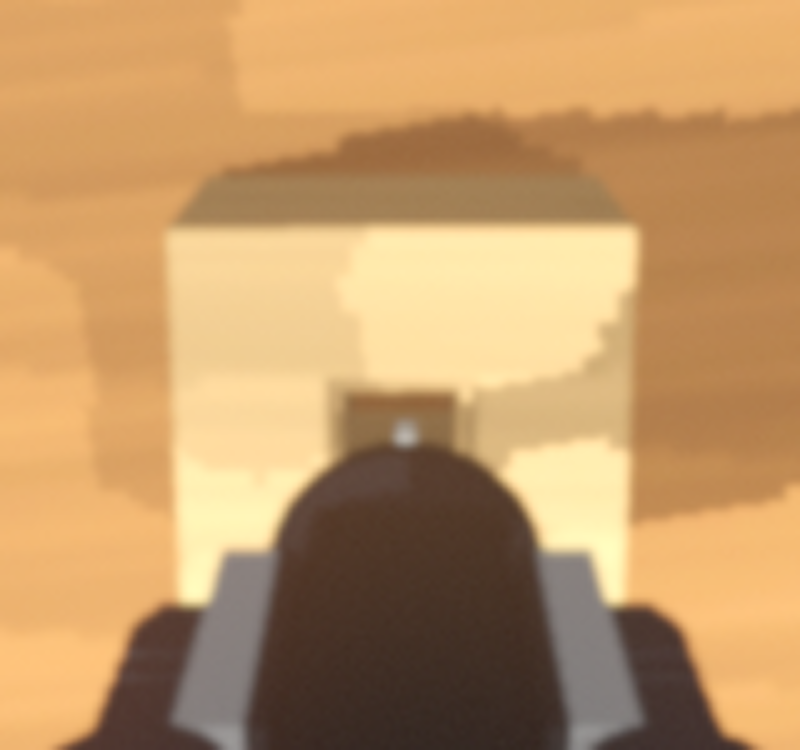

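Run:
```python
from h import *
y=np.radians(173.3); P=off(read_eef_pos(),y,-.0008,-.0003); f0=read_ft_force()
for z in [.126,.122,.118,.112,.105,.098,.092,.090,.0888]:
    movel([P[0],P[1],z],q(y),speed=.06); pause(.08); f=read_ft_force()-f0
    print(z,read_eef_pos().round(4),f.round(1))
    if f[2]>6 or np.hypot(f[0],f[1])>8: print("stop"); break
print(read_time_s())
```

```text
0.126 [0.4395 0.0458 0.1257] [ 0.6  0.5 -0.3]
0.122 [0.4397 0.0458 0.1219] [ 0.7  0.1 -0.6]
0.118 [0.4397 0.0458 0.1179] [ 0.7 -0.5  0.1]
0.112 [0.4396 0.0458 0.1118] [0.8 0.2 0.3]
0.105 [0.4396 0.0458 0.1049] [ 0.5 -0.   0.4]
0.098 [0.4396 0.0458 0.0979] [-0.6  0.2  0.9]
0.092 [0.4396 0.0458 0.0919] [ 0.9 -0.1  0.5]
0.09 [0.4398 0.0458 0.09  ] [ 0.9  0.7 -0.1]
0.0888 [0.4397 0.0457 0.0888] [ 1.7 -0.3 -0.6]
47.5917
```

Run:
```python
from h import *
P=read_eef_pos(); f0=read_ft_force()
for z in [.0880,.0873]:
    movel([P[0],P[1],z],speed=.03); pause(.08); f=read_ft_force()-f0; print(z,f.round(1))
    if f[2]>3: break
move_gripper(.04); pause(.2)
movel([P[0],P[1],.20],speed=.15); pause(.1)
shot("wrist","w_S2",(245,120,405,270),5); shot("scene","s_S2",(230,180,400,310),4)
shot("top","t_S2",(200,120,400,320),4)
print(read_time_s())
```

```text
0.088 [-1.6  0.6  1.5]
0.0873 [-2.7 -1.3  6.8]
49.9417
```

View pics/w_S2.png

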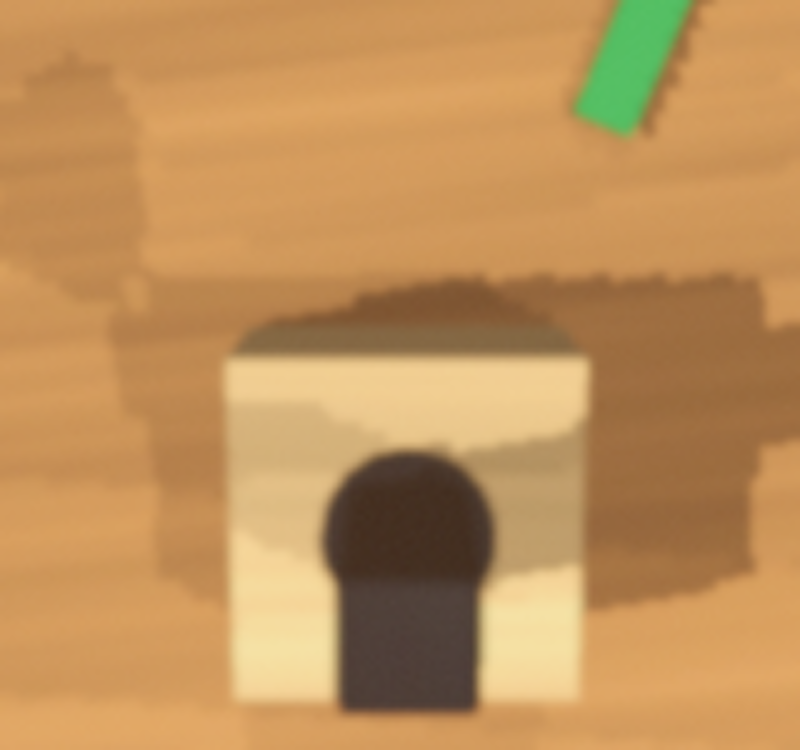

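View pics/s_S2.png

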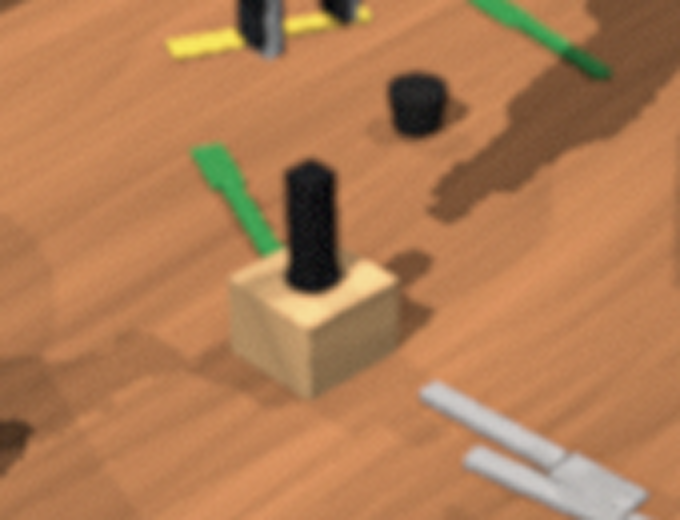

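View pics/t_S2.png

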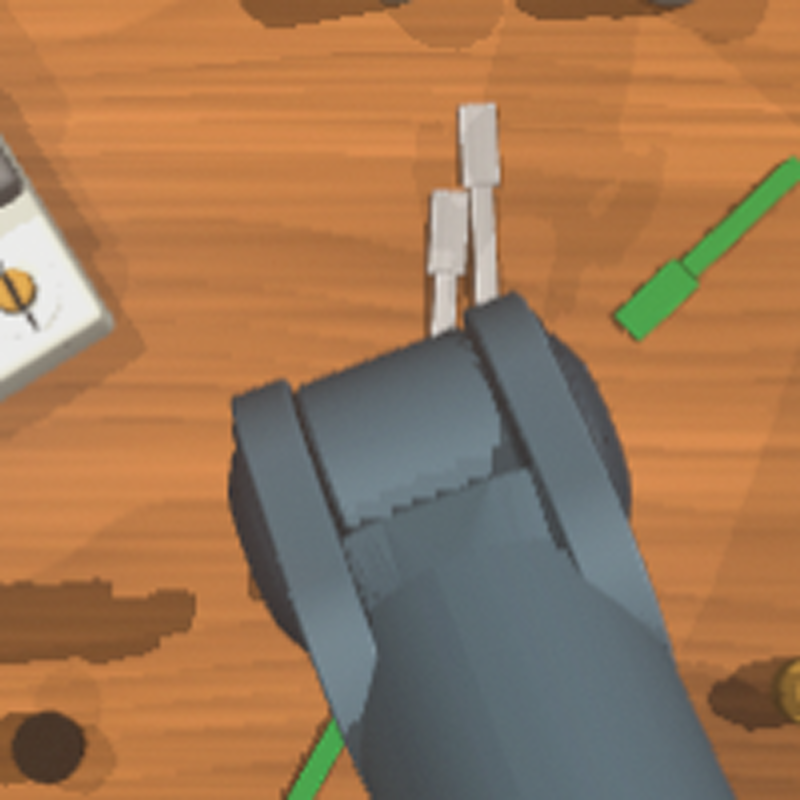

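Run:
```python
from h import *
import pickle
move_ptp([.58,.04,.25],q(0)); pause(.2)
im,p=shot("wrist","w_sp1"); pickle.dump((im,p),open("sp1.pkl","wb"))
print(read_eef_pos(),read_time_s(),read_qpos().round(2))
```

```text
[0.57993008 0.03994433 0.24997593] 52.6917 [ 0.36  0.31 -0.6   1.74  0.19  1.14 -1.86]
```

View pics/w_sp1.png

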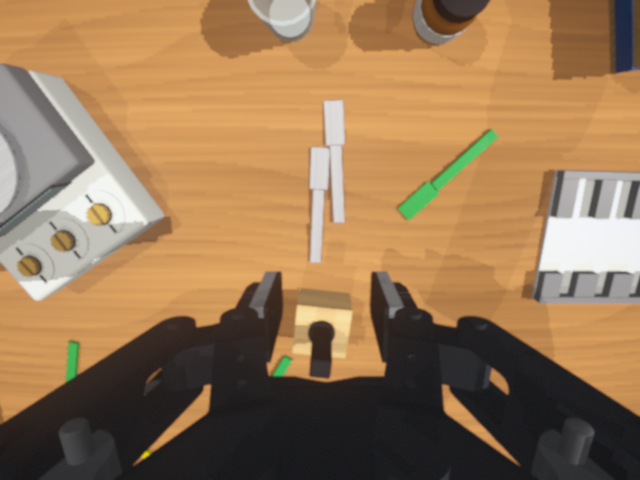

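Run:
```python
from h import *
a=cv2.imread("pics/w_sp1.png")[90:270,280:370]
cv2.imwrite("pics/zsp.png",cv2.resize(a,None,fx=3.3333,fy=3.3333,interpolation=cv2.INTER_CUBIC))
```

```text
(no output)
```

View pics/zsp.png

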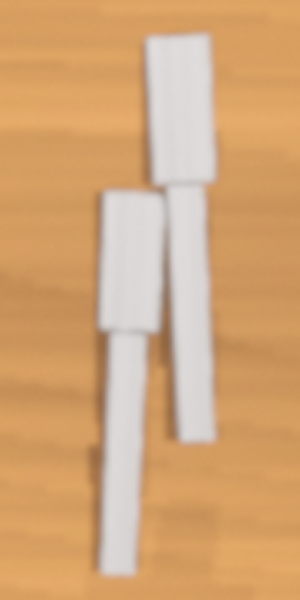

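Run:
```python
from h import *
import pickle
im,p=pickle.load(open("sp1.pkl","rb"))
for n,b,h in [("A",(134,190),(117,574)),("B",(178,35),(196,440))]:
    b=px2w("wrist",np.array(b)/3.3333+[280,90],.004,p); h=px2w("wrist",np.array(h)/3.3333+[280,90],.006,p)
    d=b-h; print(n,b.round(4),h.round(4),np.hypot(*d[:2]).round(4),"mid",((b+h)/2).round(4),"yaw",np.degrees(np.arctan2(d[1],d[0])).round(2))
```

```text
A [0.6417 0.0452 0.004 ] [0.5119 0.0517 0.006 ] 0.1299 mid [0.5768 0.0484 0.005 ] yaw -2.89
B [0.6886 0.0313 0.004 ] [0.5598 0.0246 0.006 ] 0.129 mid [0.6242 0.028  0.005 ] yaw 2.94
```

Run:
```python
from h import *
y=np.radians(-2.9); g=off([.5756,.0500,0],y,-.042,0); print(g)
move_gripper(.034,50)
move_ptp([g[0],g[1],.10],q(y)); goto([g[0],g[1],.0215],y,n=1,speed=.12)
move_gripper(0,50); pause(.1); print("gap",read_finger_gap(),read_ft_force().round(1))
t=read_eef_pos()
movel([t[0],t[1],.040],speed=.1); movel([t[0]+.0,t[1]+.06,.040],q(0),speed=.12)
pause(.1); print("gap",read_finger_gap()); shot("wrist","w_A1")
print(read_time_s())
```

```text
[0.53365379 0.0521249  0.        ]
at [0.5326 0.0519 0.0206] err [0.0011 0.0002 0.0009] yaw -2.9 tilt 0.02 F [-0.3  1.  -0.1] t 54.8
gap 0.00983778995409603 [-0.8 -0.8  2.7]
gap 0.00990170414857734
56.375
```

View pics/w_A1.png

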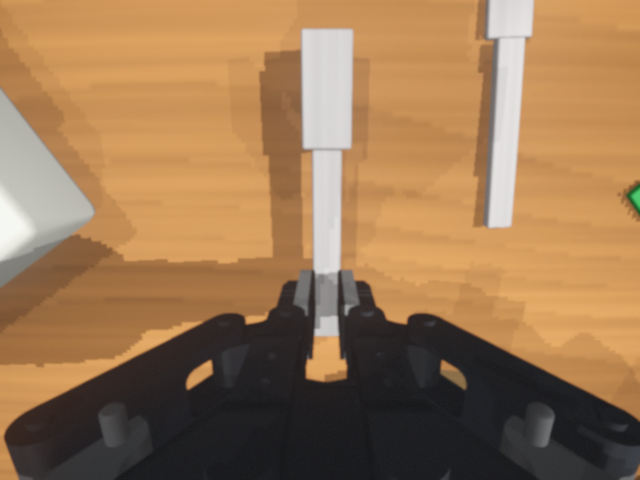

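Run:
```python
from h import *
import pickle
t=read_eef_pos()
movel([t[0],t[1],.0225],speed=.06); goto([t[0],t[1],.0210],0,n=1,speed=.03)
move_gripper(.034); pause(.1)
print(read_eef_pos().round(4))
movel([t[0],t[1],.09],speed=.15); movel([t[0]+.044,t[1],.20],speed=.2); pause(.15)
im,p=shot("wrist","w_A2"); pickle.dump((im,p,read_eef_pos()),open("A2.pkl","wb")); print(read_eef_pos().round(4),read_time_s())
a=im[60:300,230:420,::-1]; cv2.imwrite("pics/zA2.png",cv2.resize(a,None,fx=2.5,fy=2.5,interpolation=cv2.INTER_CUBIC))
```

```text
at [0.5328 0.1105 0.0211] err [-0.     -0.0001 -0.0001] yaw 0.01 tilt 0.01 F [-0.  -0.6 -0.6] t 57.2167
[0.5329 0.1104 0.0211]
[0.5752 0.1101 0.198 ] 59.225
```

View pics/zA2.png

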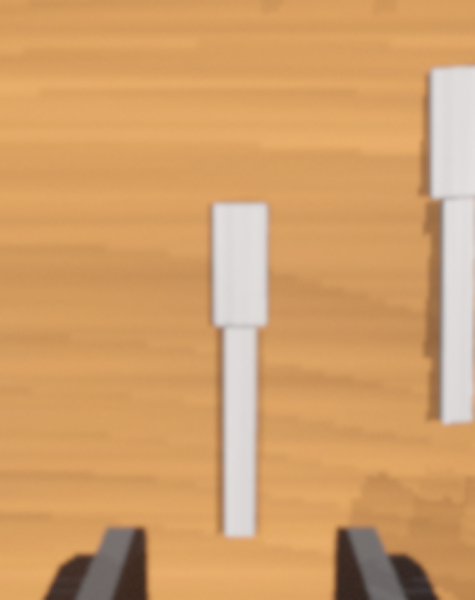

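Run:
```python
from h import *
import pickle
im,p,t=pickle.load(open("A2.pkl","rb"))
b=px2w("wrist",(326,141.2),.004,p);h=px2w("wrist",(325.6,274.8),.006,p);print(b.round(4),h.round(4),((b+h)/2).round(4),np.linalg.norm(b-h))
im,p=pickle.load(open("tray.pkl","rb"))
a=im[120:280,225:435,::-1]; cv2.imwrite("pics/zt.png",cv2.resize(a,None,fx=3.8,fy=3.75,interpolation=cv2.INTER_CUBIC))
```

```text
[0.6416 0.109  0.004 ] [0.5115 0.1094 0.006 ] [0.5765 0.1092 0.005 ] 0.1300268360357696
```

View pics/zt.png

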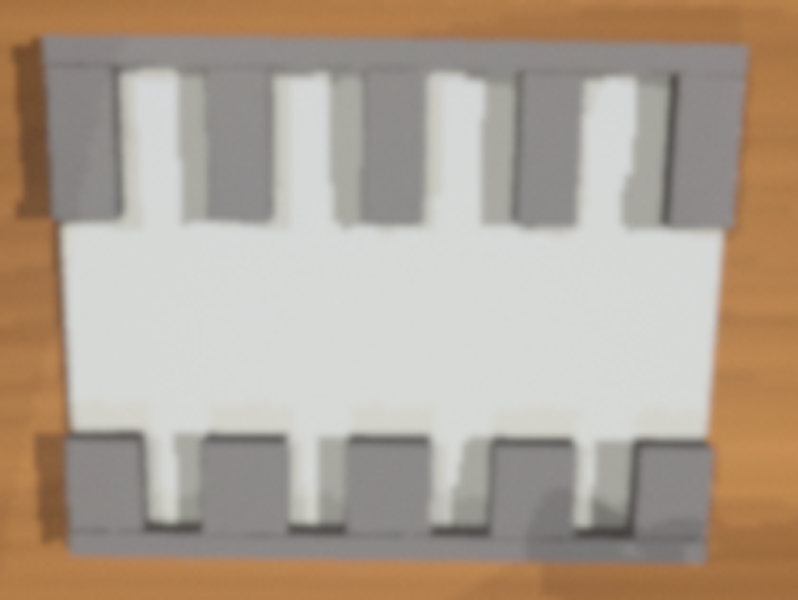

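Run:
```python
from h import *
import pickle
im,p=pickle.load(open("tray.pkl","rb"))
c=[px2w("wrist",np.array(x)/[3.8,3.75]+[225,120],.016,p) for x in ((42,38),(748,45),(703,562),(70,553))]
print(np.round(c,4),np.mean(c,0).round(4))
for i in range(4):
    d=c[(i+1)%4]-c[i]; print(np.hypot(*d[:2]).round(4),np.degrees(np.arctan2(d[1],d[0])).round(2))
im=read_camera("top"); a=im[165:265,420:540,::-1]; cv2.imwrite("pics/y1.png",cv2.resize(a,None,fx=5,fy=5,interpolation=cv2.INTER_CUBIC))
ct=[px2w("top",np.array(x)/5+[420,165],.016) for x in ((83,66),(538,79),(546,440),(82,436))]; print(np.round(ct,4),np.mean(ct,0).round(4))
```

```text
[[ 0.6179 -0.2175  0.016 ]
 [ 0.6156 -0.4133  0.016 ]
 [ 0.4604 -0.4102  0.016 ]
 [ 0.4641 -0.2154  0.016 ]] [ 0.5395 -0.3141  0.016 ]
0.1958 -90.69
0.1552 178.84
0.1948 88.94
0.1539 -0.79
[[ 0.6162 -0.2167  0.016 ]
 [ 0.6133 -0.4141  0.016 ]
 [ 0.459  -0.4116  0.016 ]
 [ 0.46   -0.2132  0.016 ]] [ 0.5371 -0.3139  0.016 ]
```

Run:
```python
from h import *
goto([.5755,.1103,.0212],0,n=1,speed=.15)
move_gripper(0,50); pause(.1); print("gap",read_finger_gap(),read_eef_pos().round(4))
movel([.5755,.1103,.13],speed=.15); pause(.1); print("gap",read_finger_gap())
ty=np.radians(-.9)
# lane y=+66
def T(x,y): return np.array([.5385,-.3126])+np.array([np.cos(ty)*x-np.sin(ty)*y,np.sin(ty)*x+np.cos(ty)*y])
L=T(0,.066); print(L)
move_ptp([L[0],L[1],.13],q(ty)); goto([L[0],L[1],.055],ty,speed=.12)
im,p=shot("wrist","w_T1"); print(read_time_s())
```

```text
at [0.5745 0.11   0.0202] err [0.001  0.0003 0.001 ] yaw -0.0 tilt 0.01 F [-0.8 -0.4 -0.6] t 61.0167
gap 0.009939692421599968 [0.5748 0.1102 0.0203]
gap 0.009915400881806275
[ 0.53953668 -0.24660814]
at [ 0.5395 -0.2465  0.0548] err [ 0.     -0.0001  0.0002] yaw -0.9 tilt 0.01 F [-0.1 -0.9  0.1] t 65.5
65.55
```

View pics/w_T1.png

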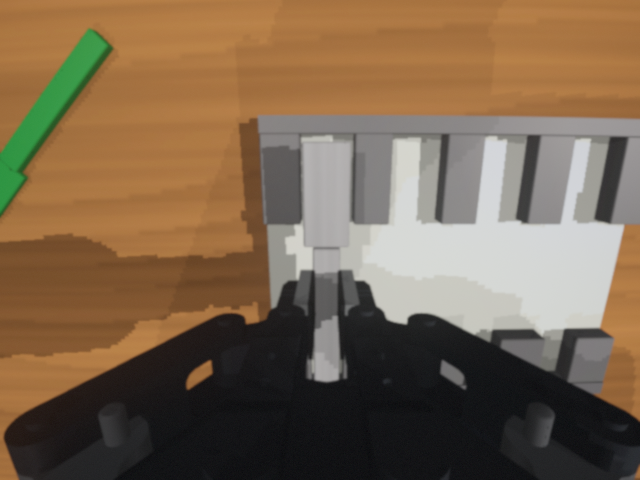

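Run:
```python
from h import *
ty=np.radians(-.9); P=off([.5395,-.2466,0],ty,0,.0005); f0=read_ft_force()
for z in [.045,.038,.032,.028,.0252]:
    movel([P[0],P[1],z],q(ty),speed=.06); pause(.06); f=read_ft_force()-f0; print(z,read_eef_pos().round(4),f.round(1))
    if f[2]>5: break
move_gripper(.024); pause(.15)
movel([P[0],P[1],.15],speed=.15); pause(.1)
shot("wrist","w_T2",(200,60,520,300),2.5); print(read_time_s())
```

```text
0.045 [ 0.5392 -0.247   0.0445] [-0.9 -1.  -0.4]
0.038 [ 0.5393 -0.247   0.0377] [-0.4 -0.3  0.9]
0.032 [ 0.5393 -0.247   0.0317] [-1.  -1.3  0.5]
0.028 [ 0.5394 -0.247   0.0278] [ 0.2 -0.9  1.4]
0.0252 [ 0.5394 -0.2471  0.0251] [-0.1 -1.5  0.2]
68.75
```

View pics/w_T2.png

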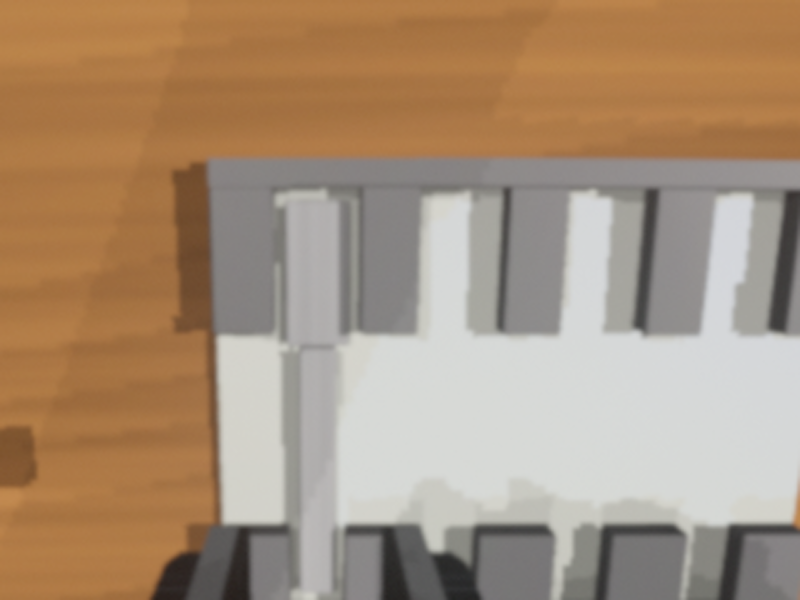

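Run:
```python
from h import *
import pickle
move_gripper(.034)
move_ptp([.60,.03,.22],q(np.radians(3))); pause(.2)
im,p=shot("wrist","w_B1",(200,60,440,300),2.5); pickle.dump((im,p),open("B1.pkl","wb")); print(read_time_s())
```

```text
70.3833
```

View pics/w_B1.png

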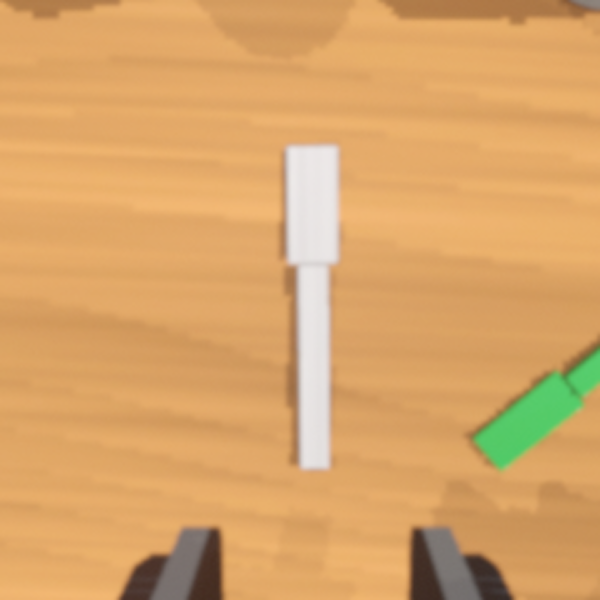

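Run:
```python
from h import *
import pickle
im,p=pickle.load(open("B1.pkl","rb"))
b=px2w("wrist",np.array((312.5,145))/2.5+[200,60],.004,p);h=px2w("wrist",np.array((315,468))/2.5+[200,60],.006,p);m=(b+h)/2;d=b-h
yw=np.arctan2(d[1],d[0]); print(m.round(4),np.linalg.norm(d),np.degrees(yw))
g=off(m,yw,-.001,-.0015); print(g)
move_ptp([g[0],g[1],.10],q(yw)); goto([g[0],g[1],.0212],yw,n=1,speed=.12)
move_gripper(0,50); pause(.1); print("gap",read_finger_gap(),read_eef_pos().round(4))
t=read_eef_pos(); movel([t[0],t[1],.13],speed=.15); pause(.1); print("gap",read_finger_gap())
ty=np.radians(-.9)
def T(x,y): return np.array([.5385,-.3126])+np.array([np.cos(ty)*x-np.sin(ty)*y,np.sin(ty)*x+np.cos(ty)*y])
L=T(0,-.022); print(L)
move_ptp([L[0],L[1],.13],q(ty)); goto([L[0],L[1],.050],ty,speed=.12)
shot("wrist","w_T3"); print(read_time_s())
```

```text
[0.6242 0.0277 0.005 ] 0.1293819967706836 3.147936593548916
[0.62309877 0.02917457 0.005     ]
at [0.622  0.0289 0.0202] err [0.0011 0.0003 0.001 ] yaw 3.14 tilt 0.01 F [ 1.1 -0.7 -0.5] t 72.15
gap 0.010213729310505987 [0.6223 0.029  0.0202]
gap 0.00979608105946558
[ 0.53815444 -0.33459729]
at [ 0.5382 -0.3345  0.0499] err [-0.     -0.0001  0.0001] yaw -0.9 tilt 0.0 F [-0.6 -0.2 -0.8] t 76.725
76.775
```

View pics/w_T3.png

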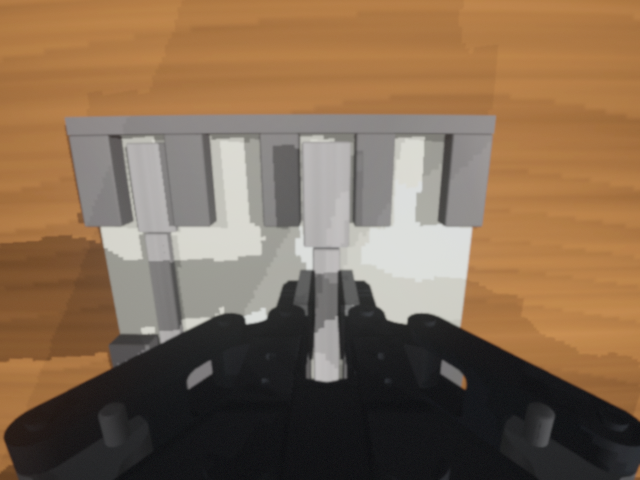

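Run:
```python
from h import *
ty=np.radians(-.9); P=off([.5382,-.3346,0],ty,0,.0007); f0=read_ft_force()
for z in [.045,.038,.032,.028,.0252]:
    movel([P[0],P[1],z],q(ty),speed=.06); pause(.06); f=read_ft_force()-f0; print(z,read_eef_pos().round(4),f.round(1))
    if f[2]>5: break
move_gripper(.024); pause(.15)
movel([P[0],P[1],.15],speed=.15)
move_ptp([.45,-.313,.30],q(ty)); pause(.2)
shot("wrist","w_T4"); im,p=shot("top","t_T4"); shot("scene","s_T4"); print(read_time_s())
for n in ["spatula1","spatula1_tip"]:
  for d in tip_of("top",n): print(n,round(d["confidence"],2),np.round(d["at"]),px2w("top",d["at"],.004).round(3))
```

```text
0.045 [ 0.5379 -0.3353  0.0446] [-1.3 -0.5 -0.2]
0.038 [ 0.5379 -0.3351  0.0376] [-0.4  0.   0.9]
0.032 [ 0.538  -0.3352  0.0317] [-0.2 -0.9 -0.2]
0.028 [ 0.538  -0.3353  0.0278] [0.2 0.1 0.4]
0.0252 [ 0.5381 -0.3353  0.0251] [0.2 0.2 0.5]
80.8417
spatula1 0.84 [198. 374.] [0.205 0.28  0.004]
spatula1 0.83 [379. 178.] [ 0.617 -0.097  0.004]
spatula1 0.79 [154. 308.] [0.341 0.377 0.004]
spatula1 0.72 [492. 219.] [ 0.532 -0.337  0.004]
spatula1 0.71 [276. 316.] [0.327 0.119 0.004]
spatula1_tip 0.64 [453. 184.] [ 0.606 -0.254  0.004]
```

View pics/w_T4.png

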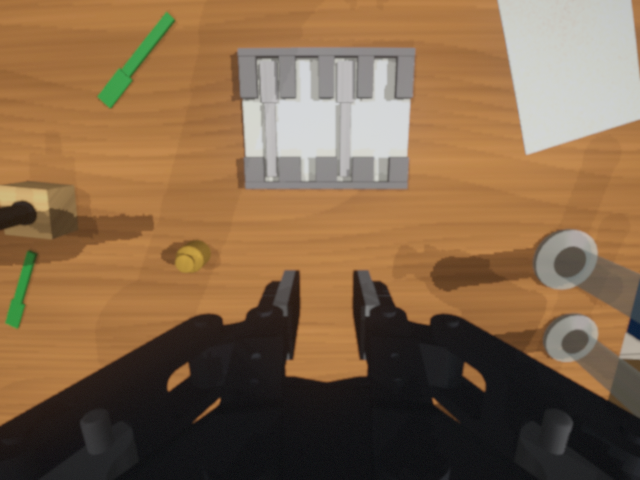

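View pics/t_T4.png

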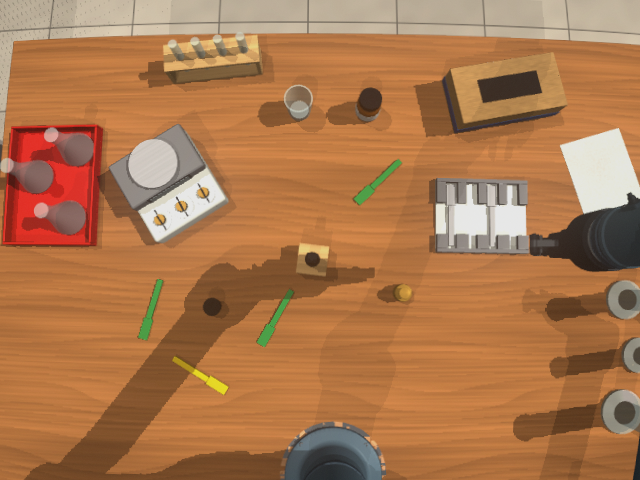

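View pics/s_T4.png

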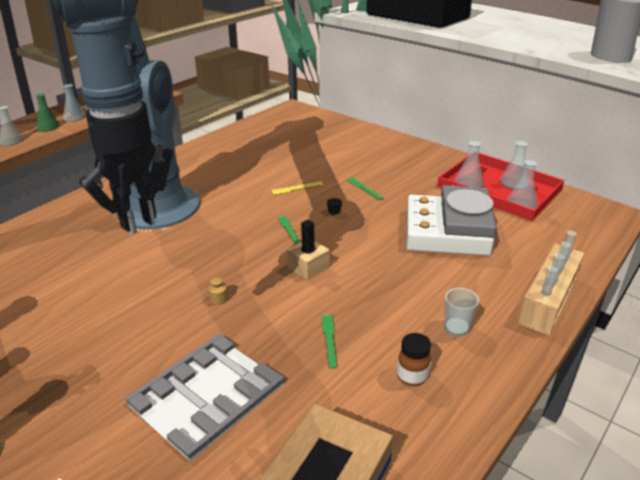

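Run:
```python
from h import *
a=cv2.imread("pics/w_T4.png")[40:195,230:425]; cv2.imwrite("pics/zT4.png",cv2.resize(a,None,fx=4,fy=3.8,interpolation=cv2.INTER_CUBIC))
a=cv2.imread("pics/t_T4.png"); cv2.imwrite("pics/zT4b.png",np.hstack([cv2.resize(a[180:245,130:230],(600,390),interpolation=cv2.INTER_CUBIC)]))
```

```text
(no output)
```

View pics/zT4.png

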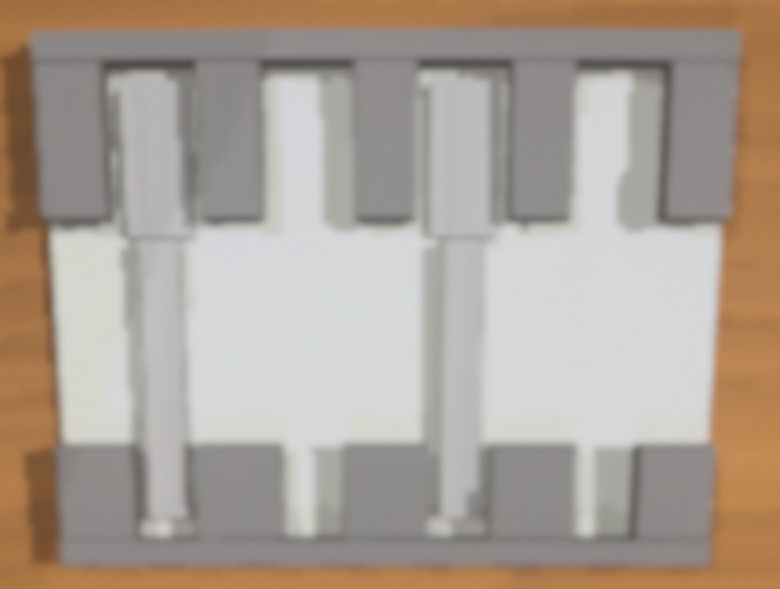

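View pics/zT4b.png

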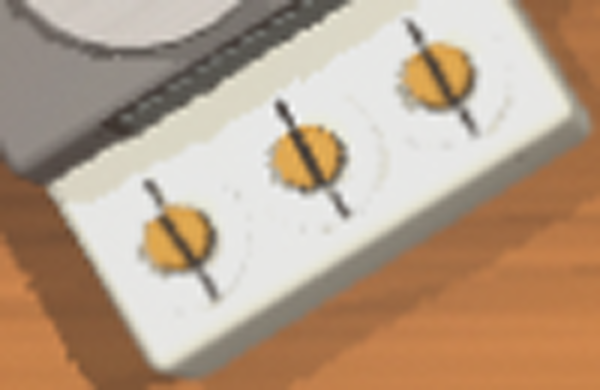

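Run:
```python
from bench import *
print(read_time_s(),read_finger_gap()); print(sign_off())
```

```text
80.9417 0.023923782471589525
the job is handed in; nothing more can be done
None
```

I finished the job and handed it in at about 81 s of the 210 s allowed; `sign_off` gave no verdict.

- **Screws:** I turned left, middle and right in that order, and side and downward forces stayed under about 2 N. The last pictures show the slots about 4–5° (left), 1–2° (middle) and 2–3° (right) from their marks; the limit is about 9°. I left the left screw at 4–5° because it was inside the limit.
- **Tuning tool:** It is back upright in the stand. I lowered it until it met resistance at the seated height (about 7 N), then let go. The scene and wrist pictures show the collar down on the block.
- **Spatulas:** I found only two steel ones; the others in view are green or yellow, so I left them. While I was on the screws, one had been knocked against the other, so I moved it clear before gripping it again. Both now lie in lanes y = +66 and -22, blade to the broad end. The final wrist picture shows each clear of the blocks and end walls.
- **Other objects:** The last top view shows the jar, beaker, stopper and weight where they were, and the gripper clear of everything.

Two measurements disagreed along the way:

- **Camera offset:** Wrist-camera positions were 1–2 mm off, so I lined up the blade, hole and lanes directly in the pictures.
- **Grip offset:** I had gripped the tool about 4 mm off centre, and I allowed for this when turning the screws and returning the tool.

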